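# Turn the nozzle tray round in its box and shut the lid

## Robot

A 6-joint arm with a two-finger parallel gripper is mounted at the origin on a cart in front of the work surface, level with it; the furniture and walls round the work are solid. World frame = base frame: x ahead of the robot, y to its left, z up, the work surface at z = 0. Lengths are in m, angles in rad, forces in N, time in s.
With the tool pointing down it reaches from about 0.25 to 0.725 m from the base axis. Payload 9.7 kg.
Tool frame: the origin (TCP) lies on the centre line of the jaws, within the pads' length; the fingertips stand 11 mm ahead of it and the grasp point (between the pads) lies 8 mm behind it (finger_overhang is the distance from the TCP to the fingertips, in m); z points along the fingers, y is the direction in which the jaws open and shut (so a half turn about z gives the same grasp; the last joint's range is limited). The gripper opens to 85 mm and grips with 20 to 120 N. Pads are 22 mm wide; open, the fingers measure 114 mm over their backs; the gripper's body (76 mm by 85 mm) begins 54 mm behind the grasp point. The pads swing forward as they close: fully open they stand 13 mm farther back than shut.
Start: joints at [-1.345, 0.087, 0.176, 1.66, 0, 1.571], TCP at [0.123, -0.536, 0.242] pointing down, gripper open.
Joint ranges: [-3.13, 3.13], [-0.85, 1.81], [-1.15, 1.24], [-2.2, 2.28], [-1.44, 1.52], [-3.14, 3.14]. Speed limits (rad/s): [2.22, 2.22, 2.57, 3.14, 3.14, 3.14].

## Interface

Orientations are given as a unit quaternion [x, y, z, w].
In Python, from plant import observe, capture, job_done, finger_overhang gives the robot as it stands.
- The arm moves only by the tool carry_out, never from a script. Its argument "increments" is a list of rows, each a list of 3 entries, a list of its own where there are three numbers: the turn, a rotation vector about the tool's x, y, z in rad, then the shift along the tool's x, y, z in cm, then the finger opening in cm, from 0 to 8.54. In form: [[[rx, ry, rz], [dx, dy, dz], jaw], ...]. A call has 1 to 20 rows; each row shifts and turns the commanded pose from where the row before left it, along the tool's axes as they then stand; what a row does not reach is not made up. A row lasts 1/8 s, in which the tool goes at most 62.5 mm and 10.7 degrees, less where a joint would pass 70% of its speed; a pose out of reach is approached as far as the arm can. A call with a gripper value outside its range is refused whole. The fingers move at their own pace and stop on an object; "grip_force" is the grip in N (left out, the last holds). Time passes only in rows, so rows that do not move let the fingers close. It gives the time, the measured TCP pose, the force and the opening at its end, in the units of the state.
- observe(): the state, without advancing time (a new reading comes with each control period).
- capture(name): name is "side" or "top" or "wrist"; returns a dict with "image" (480x640x3 uint8, blue, green, red), "fov_y" (degrees; the focal length in pixels is half the picture's height over the tangent of half this angle, whatever the lens; pixels are square), "cx", "cy" (the principal point, pixels), "rvec" (rotation vector, rad) and "tvec" (3), from world to camera coordinates, as OpenCV has them. Camera axes: x right, y down, z forward; pixel columns grow to the right and rows downward; lengths in m; the calibration is good to about 2 mm. A picture is of the moment at which its call begins. There is no depth.
- job_done(): hands the job in, once; it reports no verdict.
The state is a dict: "t": time; "joint_positions": joint angles; "qd": joint speeds; "tau": joint torques, N m; "tool_pos": TCP position; "ee_rot": TCP orientation; "ft_force": force on the tool from outside, world axes, zero at the start; "ft_torque": the same for the moment, N m; "finger_gap": finger opening in m.
Only numpy, scipy, OpenCV 4.12 (cv2) and the standard library are available. Lean on these libraries where they do the work, as an engineer would, in place of code of your own. Each camera call takes 0.05 s, during which the arm holds its last target.

## Task

The blue nozzle tray was put back into its box the wrong way round, so the tall piping nozzles stand at the front, where the sloping lid would land on them. Lift the tray clear by its white grip, turn it half round and set it back fully home with the nozzles at the hinge side, then shut the lid all the way. Keep the nozzles and the pen in the tray, do not let the tray fall, and leave the things round about alone.

Things in the scene. Friction and masses are not known exactly. Their poses are not given: they have to be found in the camera images.
- nozzle_box: white open nozzle box with a grey bead, fixed to the table; clear lid hinged on its back. Outside 164 mm (x) by 184 mm (y), walls 5 mm thick and 50 mm high, inner floor 5 mm above the table; mouth 154 mm (x) by 174 mm (y) inside, with a steep bevelled lead-in 3 mm wide. Origin at the centre of the underside, on the table; z up, +x to the hinge side (back), which faces away from the robot to within 20 degrees
- insert_grip (a point): centre of the white grip bar over the middle of the blue insert: 40 mm long (insert's x), 12 mm wide (y: pinch across this, from above), 16 mm high, 60 mm above the insert's underside. Free beside it: 70 mm each way along y; along x the nozzles begin 31 mm from this point. Axes as the insert's (x to its nozzle end, z up). With the insert home in the box it is 65 mm above the box's origin
- insert: the blue nozzle tray (insert), rigid, loose, 0.25 to 0.5 kg loaded: body 138 (x) by 158 (y) by 42 mm; rim 150 (x) by 170 mm (y), 6 mm thick, along its top, which has 2 mm to spare all round in the box's mouth. Origin at the centre of its underside, x to its nozzle end; at the start home, but x to the box's front. Its corners reach 113 mm from its middle: to turn clear of the raised lid it must come about 60 mm forward
- insert_rack (a point): point on the insert 46 mm along its x from insert_grip, at the same height, over the middle of its nozzle rack: a blue block across the insert, top 46 mm above the insert's underside, with a row (along y) of four wells 32 mm across, 16 mm deep, 37.5 mm apart. Shows which way round the insert sits: right is with this point at the hinge side of the box. Axes as the insert's
- box_lid (a joint): angle of the clear lid about its hinge: 0 is shut (level on the rim), growing as it opens up and back, at most 2.05; starts at 1.68 to 1.95, leaning back past upright. The hinge is stiff: the lid stays where left, and takes about 1 to 3 N at its free edge to turn. The wrong way round, the nozzles keep it over 0.1 ajar
- lid_hinge (a point): middle of the hinge axis, 89 mm behind the box's centre (box's x), 52 mm above the table; axis along the box's y. The lid is 0.18 kg, 164 mm deep, 184 mm wide; shut, its flat top is 93 mm above the table over the rear half and slopes down over the front half to its rim, 58 mm above the table
- lid_tab (a point): middle of the grey lift tab at the lid's free edge, 60 mm wide, 22 mm long, 6 mm thick. 180 mm from the hinge axis: shut, 91 mm in front of the box's centre, 56 mm above the table; raised, it is the top of the lid, about 0.22 to 0.23 m above the table. Turns with the lid; z is the lid's outer side (up when shut)
- tip_0: pale metal piping nozzle (a cone, wide end down, 28 mm across its foot and 48 mm tall) standing loose in one of the four wells of the rack on the insert; which well varies; origin at the centre of its foot
- tip_1: pale metal piping nozzle (a cone, wide end down, 27 mm across its foot and 46 mm tall) standing loose in one of the four wells of the rack on the insert; which well varies; origin at the centre of its foot
- tip_2: pale metal piping nozzle (a cone, wide end down, 29 mm across its foot and 50 mm tall) standing loose in one of the four wells of the rack on the insert; which well varies; origin at the centre of its foot
- tip_3: pale metal piping nozzle (a cone, wide end down, 26 mm across its foot and 44 mm tall) standing loose in one of the four wells of the rack on the insert; which well varies; origin at the centre of its foot
- pen: marker pen, white with a black cap, 135 mm long and 17 mm thick, lying loose along y in the trough at the end of the insert away from the nozzles; origin in its middle
- squeeze_bottle: cream squeeze bottle with a cone tip, 58 mm across, 208 mm tall, standing on the left; bystander; origin at its foot
- ring_mould: steel ring mould, 69 mm across, 45 mm tall, on the left; bystander; origin at its foot
- bowl: small steel bowl, 110 mm across, 42 mm tall, on the right; bystander; origin at its foot
- timer: white kitchen timer, 64 mm across, 44 mm tall, on the right; bystander; origin at its foot

How it is judged:
On the way, in this order (a step that is already met when the one before it is completed fails the run):
1. the insert is lifted clear of the box, its underside above the walls (z of insert_grip in the frame of nozzle_box above 0.112 m), for 0.1 s.
2. the insert sits fully home in the box, turned half round, with the nozzle end at the hinge side (z of insert_grip in the frame of nozzle_box below 0.0695 m and x of insert_grip in the frame of nozzle_box between -0.006 and 0.006 m and y of insert_grip in the frame of nozzle_box between -0.006 and 0.006 m and x of insert_rack in the frame of nozzle_box above 0.038 m), for 0.2 s.
At the end, for the whole second after the job is handed in: Insert home (underside within 4.5 mm of the box's floor, centred within 6 mm), nozzle end at the hinge side, at rest; lid shut (under 0.03 rad); all four nozzles upright in wells (within 8 mm of the well's floor, leaning under 0.25 rad); the pen in its trough (all of step 2 and value of joint box_lid below 0.03 rad and linear speed of insert below 0.02 m/s and z of each of tip_0, tip_1, tip_2, tip_3 in the frame of insert_rack below -0.022 m and angle between each of tip_0, tip_1, tip_2, tip_3's own z axis and vertical below 0.25 rad and x of pen in the frame of insert_rack between -0.12 and -0.07 m and z of pen in the frame of insert_rack below -0.032 m); the robot touches nothing.
It fails at once if a bystander (squeeze bottle, ring mould, bowl or timer) is moved by more than 30 mm (distance of any of squeeze_bottle, ring_mould, bowl, timer from where it was at the start of the episode above 0.03 m).
It fails at once if a nozzle or the pen comes out of the insert (distance between any of tip_0, tip_1, tip_2, tip_3 and insert_rack above 0.09 m or distance between pen and insert_rack above 0.15 m).
It fails at once if the insert is let fall: untouched by the fingers it moves faster than 0.7 m/s (a fall of about 25 mm) (contact force between the fingers and insert below 0.05 N and linear speed of insert above 0.7 m/s).
It also fails if it takes over 69 s, if anything falls off the work surface, if the arm or the gripper's body presses on something with over 40 N, if the wrist force passes 120 N, or if a joint passes its speed limit or range.

## Working session

There is one attempt and no reset: what is moved stays moved. The work goes in short steps, Python scripts to look and compute and a tool call to move; the robot and the scene stay as the last step left them, time stands still between calls to the robot, and variables do not carry over. Pictures are saved under pics/ and viewed, and the job is handed in when it is done.

Besides the shell and the picture viewer there is one more tool, called after "Emit:" as name(argument=value, ...), one argument or row to a line, values as JSON. carry_out: Moves the arm, as the interface text tells. Its arguments: {"type":"object","properties":{"increments":{"type":"array"},"grip_force":{"type":"number"}},"required":["increments"]}

```bash
mkdir -p pics; ls; cat > h.py <<'E'
import numpy as np, cv2
from scipy.spatial.transform import Rotation as R
from plant import observe, capture, job_done, finger_overhang
def cam(n):
    c=capture(n); im=c["image"]; f=im.shape[0]/2/np.tan(np.radians(c["fov_y"])/2)
    K=np.array([[f,0,c["cx"]],[0,f,c["cy"]],[0,0,1]]); return im,K,np.array(c["rvec"],float).ravel(),np.array(c["tvec"],float).ravel()
def proj(P,K,r,t):
    return cv2.projectPoints(np.asarray(P,float).reshape(-1,1,3),r,t,K,None)[0].reshape(-1,2)
def ray(uv,K,r,t):
    Rm=cv2.Rodrigues(r)[0]; d=Rm.T@np.linalg.inv(K)@np.array([uv[0],uv[1],1.]); return -Rm.T@t,d
def atz(uv,z,K,r,t):
    o,d=ray(uv,K,r,t); return o+d*(z-o[2])/d[2]
E
python3 - <<'E'
from h import *
import pickle
print(observe(), finger_overhang)
for n in ["side","top","wrist"]:
    c=cam(n); pickle.dump(c,open(n+"0.pkl","wb")); cv2.imwrite(f"pics/{n}0.png",c[0]); print(n,c[1][0,0],c[1][0,2],c[1][1,2],ray((320,240),*c[1:]))
E
```

```text
pics
{'t': 0.0, 'joint_positions': array([-1.34496643e+00,  8.74693760e-02,  1.75101301e-01,  1.65981337e+00,
        1.91379221e-05,  1.57080211e+00]), 'qd': array([ 0.00132613,  0.00065865, -0.00058962,  0.00056901, -0.00268567,
       -0.0001769 ]), 'tau': array([ 1.93387139e-03, -5.20400441e+01,  4.64797926e+01,  1.66661519e-02,
        1.80669863e-04, -3.25037286e-05]), 'tool_pos': array([ 0.12310688, -0.53580886,  0.24156111]), 'ee_rot': array([ 9.93631966e-01,  1.12672253e-01, -6.85279563e-05, -6.89224822e-04]), 'ft_force': array([-0.11087427,  0.73185934,  0.51272254]), 'ft_torque': array([ 0.0119465 ,  0.04652951, -0.03265819]), 'finger_gap': 0.08544154853735952} 0.011
side 502.32310261096876 321.46299061568817 240.6123811688733 (array([0.4702076 , 1.029558  , 0.96872288]), array([ 0.03878742, -0.76414534, -0.64388462]))
top 606.444574038692 313.6268754212044 233.53189044348713 (array([ 0.38477447, -0.02331979,  1.38222534]), array([ 0.09078299, -0.00922787, -0.9959405 ]))
wrist 338.625505743597 319.9387020076519 235.80678321888584 (array([ 0.18667267, -0.52218509,  0.37330094]), array([-0.26520448, -0.05943204, -0.96243846]))
```

View pics/top0.png

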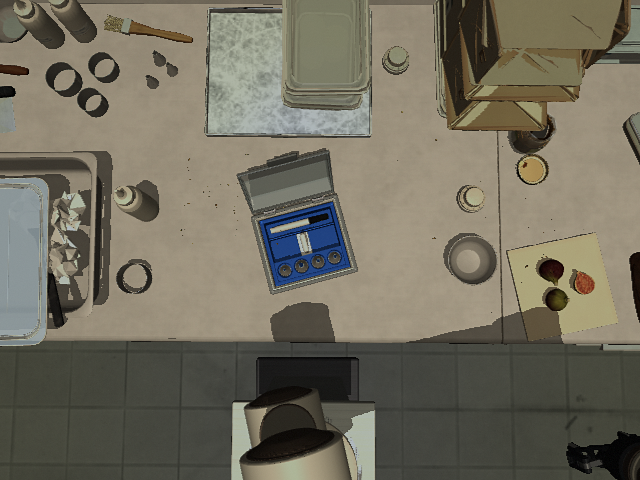

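View pics/side0.png

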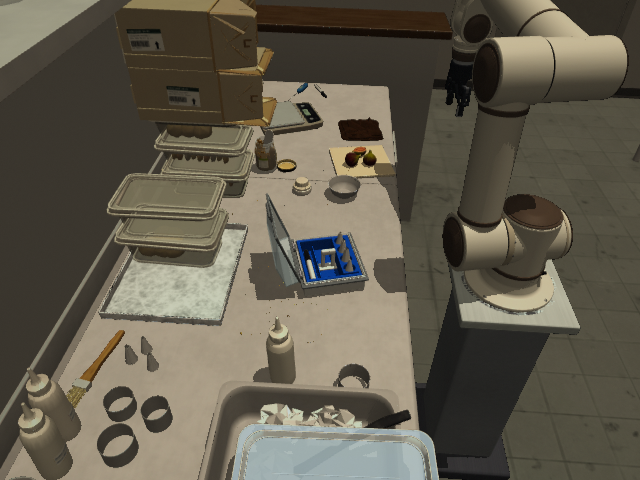

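The top view shows the box at about (305,240) px, its raised lid above it in the picture, and the nozzles at the front. The side view agrees. I'll enlarge both.

```bash
python3 - <<'E'
import cv2
a=cv2.imread("pics/top0.png")[140:300,225:375]; cv2.imwrite("pics/top0c.png",cv2.resize(a,None,fx=3.75,fy=3.75,interpolation=cv2.INTER_CUBIC))
a=cv2.imread("pics/side0.png")[180:300,250:400]; cv2.imwrite("pics/side0c.png",cv2.resize(a,None,fx=5,fy=5,interpolation=cv2.INTER_CUBIC))
E
```

```text
(no output)
```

View pics/top0c.png

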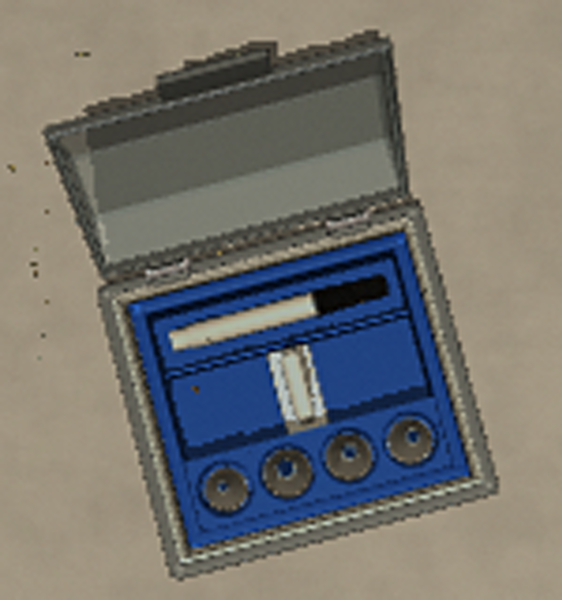

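View pics/side0c.png

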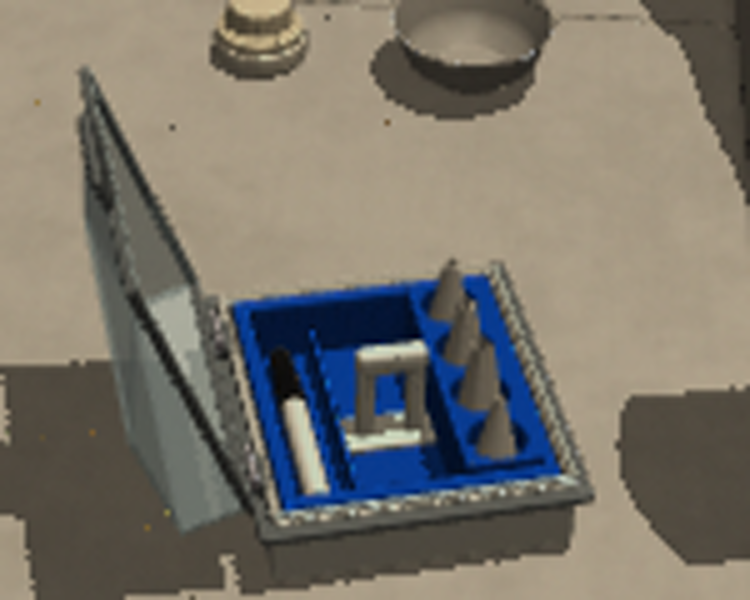

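```bash
python3 - <<'E'
from h import *
import pickle
_,*c=pickle.load(open("top0.pkl","rb"))
def px(x,y): return (225+x/3.75-.4,140+y/3.75-.4)
def rect(p,z):
    P=np.array([atz(px(*q),z,*c) for q in p]); 
    BL,BR,FR,FL=P
    print(P.round(4).tolist()); print("sizes",[np.linalg.norm(a-b).round(4) for a,b in((BL,BR),(FL,FR),(BL,FL),(BR,FR))])
    m=P.mean(0); d=(BL+BR-FL-FR)[:2]; e=(BL+FL-BR-FR)[:2]
    print("centre",m,"yaw",np.degrees(np.arctan2(d[1],d[0])),np.degrees(np.arctan2(-e[0],e[1])))
rect([(98,290),(417,203),(498,490),(180,578)],.05)
rect([(130,303),(405,235),(470,475),(192,552)],.047)
print(atz(px(290,350),.073,*c),atz(px(307,418),.073,*c))
print(atz(px(297,384),.073,*c))
print("tab",[atz(px(*q),.225,*c) for q in ((160,85),(275,55),(218,65))])
print("lid top corners",[atz(px(*q),.21,*c) for q in ((45,128),(390,35))])
E
```

```text
[[0.5567, 0.1179, 0.05], [0.6097, -0.0704, 0.05], [0.4399, -0.118, 0.05], [0.3877, 0.0675, 0.05]]
sizes [np.float64(0.1956), np.float64(0.1927), np.float64(0.1764), np.float64(0.1763)]
centre [ 0.49851463 -0.00073955  0.05      ] yaw 16.15036101464902 15.707201775793395
[[0.5495, 0.0992, 0.047], [0.5909, -0.0634, 0.047], [0.4488, -0.1018, 0.047], [0.4029, 0.0608, 0.047]]
sizes [np.float64(0.1678), np.float64(0.169), np.float64(0.1515), np.float64(0.1472)]
centre [ 0.4980155  -0.00128491  0.047     ] yaw 14.892626462322093 15.02620705299914
[0.51931637 0.00382068 0.073     ] [ 0.47992482 -0.00626634  0.073     ]
[ 4.99586217e-01 -3.63725029e-04  7.30000000e-02]
tab [array([0.6412752 , 0.06894689, 0.225     ]), array([0.65738974, 0.00953063, 0.225     ]), array([0.65196598, 0.03902639, 0.225     ])]
lid top corners [array([0.62140674, 0.13004655, 0.21      ]), array([ 0.67192837, -0.05040297,  0.21      ])]
```

Box centre comes out near (0.498, -0.001) with yaw about 15.5°. The insert's sizes check (168x150 against 170x150 mm). I'll move over it for a close wrist view.

Emit:
carry_out(
  increments=[
    [[0,0,0],[1.5,-1.5,-0.5],8.5],
    [[0,0,0],[3.3,-3.1,-0.5],8.5],
    [[0,0,0],[3.3,-3.1,-0.5],8.5],
    [[0,0,0],[3.3,-3.1,-0.5],8.5],
    [[0,0,0],[3.3,-3.1,-0.5],8.5],
    [[0,0,0],[3.3,-3.1,-0.5],8.5],
    [[0,0,0],[3.3,-3.1,-0.5],8.5],
    [[0,0,0],[3.3,-3.1,-0.5],8.5],
    [[0,0,0],[3.3,-3.1,0],8.5],
    [[0,0,0],[3.3,-3.1,0],8.5],
    [[0,0,0],[3.3,-3.1,0],8.5],
    [[0,0,0],[3.3,-3.1,0],8.5],
    [[0,0,0],[3.3,-3.1,0],8.5],
    [[0,0,0],[3.3,-3.1,0],8.5],
    [[0,0,0],[2,-1.9,0],8.5],
    [[0,0,0],[0,0,0],8.5],
    [[0,0,0],[0,0,0],8.5],
  ],
  grip_force=100,
)

```text
t: 2.28
tool_pos: [0.4768, -0.0062, 0.2825]
ee_rot: [0.994, 0.113, -0.0, 0.0]
ft_force: [-0.0, 0.6, -0.1]
finger_gap: 0.085
```

```bash
python3 - <<'E'
from h import *
import pickle
o=observe(); print(o["t"],o["tool_pos"],o["joint_positions"],R.from_quat(o["ee_rot"]).as_matrix().round(4),o["ft_force"])
c=cam("wrist"); pickle.dump(c,open("wrist1.pkl","wb")); cv2.imwrite("pics/wrist1.png",c[0])
E
```

```text
2.275 [ 0.4768301  -0.00615311  0.28253105] [-1.28393229e-02 -6.84110205e-02  9.83486519e-02  1.73761357e+00
 -1.11656167e-04  2.90246363e+00] [[ 9.745e-01  2.244e-01 -1.000e-04]
 [ 2.244e-01 -9.745e-01 -1.000e-04]
 [-1.000e-04  1.000e-04 -1.000e+00]] [-0.04840702  0.57978823 -0.07818161]
```

View pics/wrist1.png

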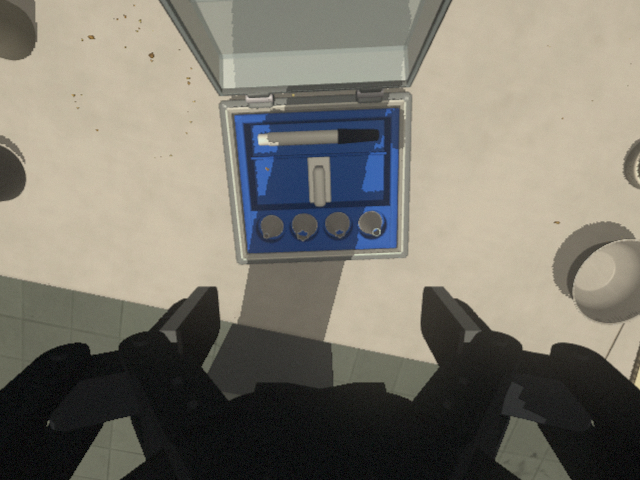

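The wrist view shows the box in the centre: grip bar at about (318,182), nozzles at the front (265–375, 225), pen at the back. I'll enlarge it to refine the pose.

```bash
python3 - <<'E'
import cv2
a=cv2.imread("pics/wrist1.png")[80:270,210:420]; cv2.imwrite("pics/wrist1c.png",cv2.resize(a,None,fx=3.1,fy=3.1,interpolation=cv2.INTER_CUBIC))
E
```

```text
(no output)
```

View pics/wrist1c.png

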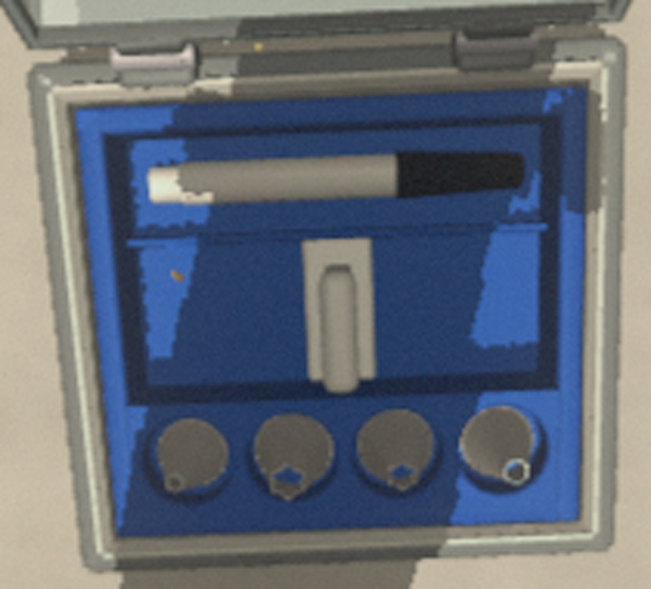

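```bash
cat > fit.py <<'E'
from h import *
import pickle
from scipy.optimize import least_squares
def load(n): return pickle.load(open(n,"rb"))
W=load("wrist1.pkl")[1:]; T=load("top0.pkl")[1:]
wp=lambda x,y:(210+x/3.1-.34,80+y/3.1-.34)
tp=lambda x,y:(225+x/3.75-.37,140+y/3.75-.37)
def loc(sx,sy,z): return np.array([[sx,sy,z],[sx,-sy,z],[-sx,-sy,z],[-sx,sy,z]])
wi=np.array([wp(*p) for p in [(75,107),(587,88),(580,520),(117,537)]])
ti=np.array([tp(*p) for p in [(130,303),(405,235),(470,475),(192,552)]])
wb=np.array([wp(*p) for p in [(30,68),(625,35),(612,548),(92,572)]])
tb=np.array([tp(*p) for p in [(98,290),(417,203),(498,490),(180,578)]])
def pose(p,L):
    c,s=np.cos(p[2]),np.sin(p[2]); return np.c_[p[0]+c*L[:,0]-s*L[:,1],p[1]+s*L[:,0]+c*L[:,1],L[:,2]]
for name,sets in {"ins w":[(wi,W,.075,.085)],"ins t":[(ti,T,.075,.085)],"ins both":[(wi,W,.075,.085),(ti,T,.075,.085)]}.items():
    f=lambda p:np.concatenate([(proj(pose(p,loc(a,b,.047)),*c)-u).ravel() for u,c,a,b in sets])
    r=least_squares(f,[.498,0,.27]); print(name,r.x[:2].round(4),np.degrees(r.x[2]).round(2),np.abs(r.fun).max().round(2))
for name,sets in {"box w":[(wb,W)],"box t":[(tb,T)],"both":[(wb,W),(tb,T)]}.items():
    f=lambda p:np.concatenate([(proj(pose(p,loc(.082+p[3],.092+p[3],.05)),*c)-u).ravel() for u,c in sets])
    r=least_squares(f,[.498,0,.27,.005]); print(name,r.x[:2].round(4),np.degrees(r.x[2]).round(2),r.x[3].round(4),np.abs(r.fun).max().round(2))
for q in((337,268),(341,390),(339,330)): print("bar",atz(wp(*q),.073,*W).round(4))
E
python3 fit.py
```

```text
ins w [ 0.4998 -0.0007] 15.16 0.74
ins t [ 0.498  -0.0014] 14.97 0.68
ins both [ 0.4995 -0.0008] 15.12 1.42
box w [ 5.013e-01 -3.000e-04] 15.81 0.0044 1.06
box t [ 0.4984 -0.0008] 15.91 0.0056 0.74
both [ 5.007e-01 -4.000e-04] 15.83 0.0047 1.71
bar [0.5201 0.0048 0.073 ]
bar [ 0.482  -0.0053  0.073 ]
bar [ 5.01e-01 -2.00e-04  7.30e-02]
```

Emit:
carry_out(
  increments=[
    [[0,0,-0.021],[1.2,0,0.5],8.5],
    [[0,0,-0.02],[1.2,0,1.5],8.5],
    [[0,0,0],[0,0,2.5],8.5],
    [[0,0,0],[0,0,3],8.5],
    [[0,0,0],[0,0,3],8.5],
    [[0,0,0],[0,0,3],8.5],
    [[0,0,0],[0,0,3],8.5],
    [[0,0,0],[0,0,2],8.5],
    [[0,0,0],[0,0,1],8.5],
    [[0,0,0],[0,0,0],8.5],
    [[0,0,0],[0,0,0],8.5],
  ],
)

```text
t: 3.7
tool_pos: [0.5014, -0.0006, 0.088]
ee_rot: [0.991, 0.133, 0.001, 0.0]
ft_force: [0.1, 0.2, 0.3]
finger_gap: 0.0853
```

```bash
python3 - <<'E'
from h import *
import pickle
o=observe(); print(o["t"],o["tool_pos"],R.from_quat(o["ee_rot"]).as_matrix().round(4)[0],o["ft_force"])
for n in("wrist","side"):
    c=cam(n); pickle.dump(c,open(n+"2.pkl","wb")); cv2.imwrite(f"pics/{n}2.png",c[0] if n=="wrist" else cv2.resize(c[0][130:310,230:430],None,fx=3.5,fy=3.5,interpolation=2)[:600,:800])
E
```

```text
3.7 [ 0.50137159 -0.00064694  0.08800752] [0.9646 0.2637 0.0011] [0.09761211 0.21726631 0.27880876]
```

View pics/wrist2.png

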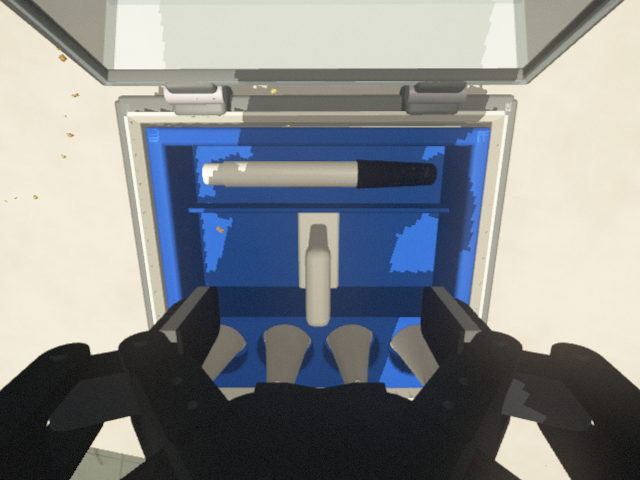

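View pics/side2.png

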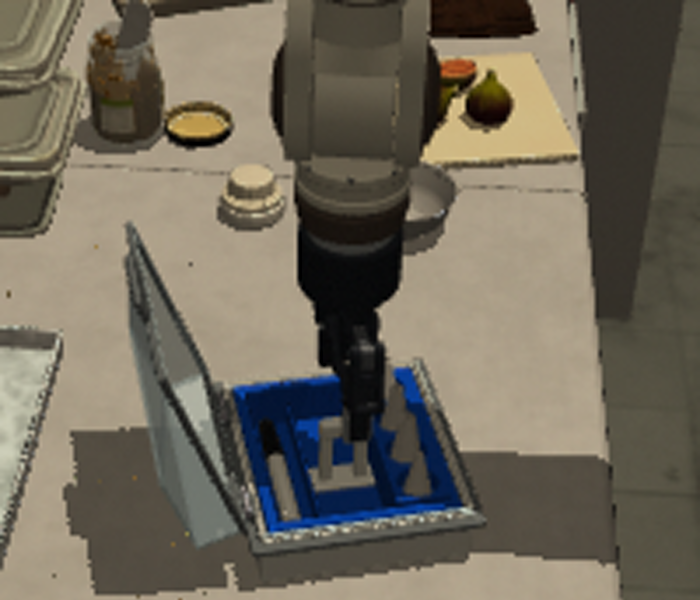

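```bash
python3 - <<'E'
from h import *
import pickle
_,*c=pickle.load(open("wrist2.pkl","rb"))
A=atz((147,128),.047,*c);B=atz((490,128),.047,*c);d=A-B
print(A,B,np.linalg.norm(d),np.degrees(np.arctan2(-d[0],d[1])))
m=(A+B)/2; a=np.radians(15.3); print("centre",m-.075*np.array([np.cos(a),np.sin(a),0]))
print("bar ends",atz((319,229),.073,*c),atz((317,324),.073,*c))
A=atz((117,98),.05,*c);B=atz((516,98),.05,*c);d=A-B
print(A,B,np.linalg.norm(d),np.degrees(np.arctan2(-d[0],d[1])),(A+B)/2-.087*np.array([np.cos(a),np.sin(a),0]))
E
```

```text
[0.54962391 0.09909043 0.047     ] [ 0.59363511 -0.06186314  0.047     ] 0.16686233179490567 15.293138426757073
centre [ 0.4992877  -0.00117683  0.047     ]
bar ends [0.529088   0.00666992 0.073     ] [ 0.4833298  -0.00480809  0.073     ]
[0.55955438 0.11300796 0.05      ] [ 0.60878104 -0.06703464  0.05      ] 0.1866510178598416 15.291882581204906 [5.00251213e-01 2.97014689e-05 5.00000000e-02]
```

Yaw (15.29°) and lateral centring match the tool. I'd descended 30 mm short, so now I'll finish and grip.

Emit:
carry_out(
  increments=[
    [[0,0,0],[-0.1,0,1],8.5],
    [[0,0,0],[0,0,1.5],8.5],
    [[0,0,0],[0,0,0.6],8.5],
    [[0,0,0],[0,0,0],6],
    [[0,0,0],[0,0,0],4],
    [[0,0,0],[0,0,0],2],
    [[0,0,0],[0,0,0],1],
    [[0,0,0],[0,0,0],0.5],
    [[0,0,0],[0,0,0],0.5],
    [[0,0,0],[0,0,0],0.5],
    [[0,0,0],[0,0,0],0.5],
    [[0,0,0],[0,0,0],0.5],
    [[0,0,0],[0,0,0],0.5],
  ],
  grip_force=100,
)

```text
t: 5.42
tool_pos: [0.5001, -0.0008, 0.0569]
ee_rot: [0.991, 0.133, 0.0, -0.0]
ft_force: [-1.8, 1.6, 4.7]
finger_gap: 0.0103
```

```bash
python3 - <<'E'
from h import *
o=observe(); print(o)
E
```

```text
{'t': 5.425, 'joint_positions': array([-1.70500147e-03, -2.28337186e-02, -2.95274543e-01,  1.29751990e+00,
        2.88921088e-04,  2.87308783e+00]), 'qd': array([ 0.00022123,  0.00147129,  0.0007509 , -0.00092821,  0.00102621,
        0.00124764]), 'tau': array([ -0.60889615, -42.04051495,  44.06103015,  -0.63722385,
        -0.3755203 ,  -0.06353573]), 'tool_pos': array([ 0.50013632, -0.00077357,  0.05685889]), 'ee_rot': array([ 9.91115314e-01,  1.33004657e-01,  4.33453577e-04, -8.68684323e-05]), 'ft_force': array([-1.77412811,  1.57103565,  4.72920577]), 'ft_torque': array([ 0.32806355,  0.29706515, -0.07773611]), 'finger_gap': 0.01028612801116091}
```

Emit:
carry_out(
  increments=[
    [[0,0,0],[0,0,-0.2],0.5],
    [[0,0,0],[0,0,-0.4],0.5],
    [[0,0,0],[0,0,-0.6],0.5],
    [[0,0,0],[0,0,-0.8],0.5],
    [[0,0,0],[0,0,-0.9],0.5],
    [[0,0,0],[0,0,-0.9],0.5],
    [[0,0,0],[0,0,-0.9],0.5],
    [[0,0,0],[0,0,-0.9],0.5],
    [[0,0,0],[0,0,-0.9],0.5],
    [[0,0,0],[0,0,-0.9],0.5],
    [[0,0,0],[0,0,-0.7],0.5],
    [[0,0,0],[0,0,-0.4],0.5],
    [[0,0,0],[0,0,0],0.5],
    [[0,0,0],[0,0,0],0.5],
  ],
)

```text
t: 7.18
tool_pos: [0.4997, -0.0009, 0.141]
ee_rot: [0.991, 0.133, -0.0, -0.0]
ft_force: [-0.4, 0.5, -3.9]
finger_gap: 0.0102
```

```bash
python3 - <<'E'
from h import *
import pickle
o=observe(); print(o["tool_pos"],R.from_quat(o["ee_rot"]).as_matrix().round(4)[0],o["ft_force"],o["ft_torque"],o["finger_gap"])
for n in("wrist","side"):
    c=cam(n); pickle.dump(c,open(n+"3.pkl","wb")); cv2.imwrite(f"pics/{n}3.png",c[0] if n=="wrist" else cv2.resize(c[0][130:310,230:430],None,fx=3.3,fy=3.3,interpolation=2)[:600,:800])
E
```

```text
[ 0.49974577 -0.00088095  0.14098279] [ 9.646e-01  2.637e-01 -5.000e-04] [-0.39444016  0.50429006 -3.89274035] [ 0.04200069 -0.04886972  0.03165847] 0.010200168129309094
```

View pics/wrist3.png

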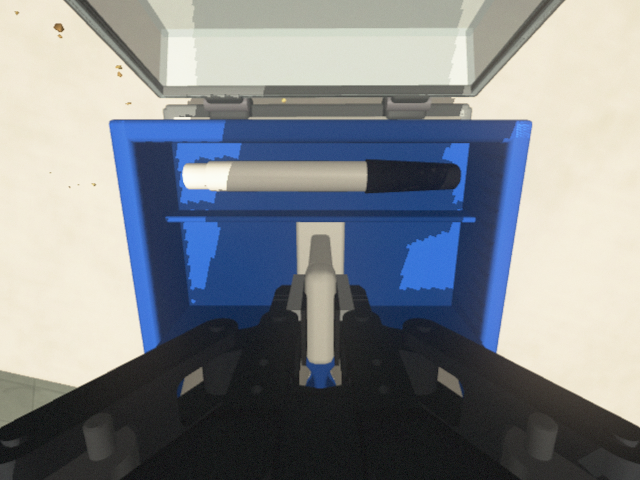

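View pics/side3.png

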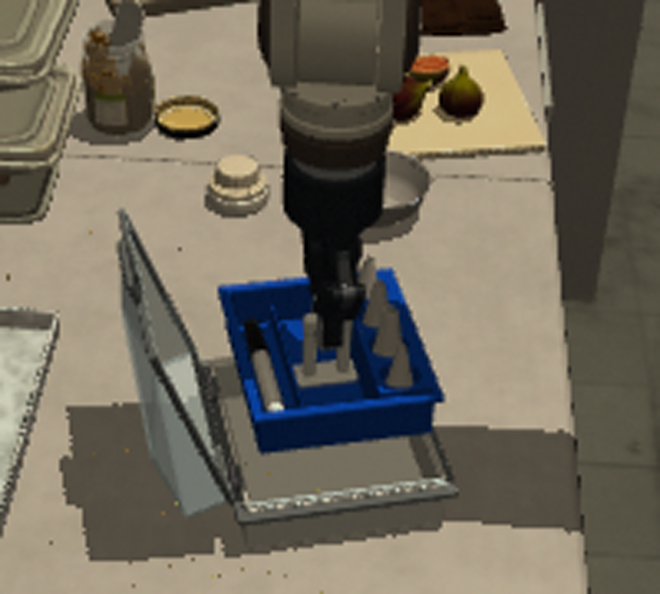

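The tray is lifted level with the pen and nozzles in place. Next I'll bring it forward about 75 mm.

Emit:
carry_out(
  increments=[
    [[0,0,0],[-0.3,0,0],0.5],
    [[0,0,0],[-0.6,0,0],0.5],
    [[0,0,0],[-0.9,0,0],0.5],
    [[0,0,0],[-1.1,0,0],0.5],
    [[0,0,0],[-1.1,0,0],0.5],
    [[0,0,0],[-1.1,0,0],0.5],
    [[0,0,0],[-1.0,0,0],0.5],
    [[0,0,0],[-0.7,0,0],0.5],
    [[0,0,0],[-0.5,0,0],0.5],
    [[0,0,0],[-0.2,0,0],0.5],
    [[0,0,0],[0,0,0],0.5],
    [[0,0,0],[0,0,0],0.5],
  ],
)

```text
t: 8.78
tool_pos: [0.4277, -0.0206, 0.1412]
ee_rot: [0.991, 0.133, -0.0, -0.0]
ft_force: [0.2, -0.4, -3.5]
finger_gap: 0.0101
```

```bash
python3 - <<'E'
from h import *
import pickle
o=observe(); print(o["tool_pos"],R.from_quat(o["ee_rot"]).as_matrix().round(4)[0],o["ft_force"],o["ft_torque"],o["finger_gap"],o["joint_positions"])
c=cam("wrist"); pickle.dump(c,open("wrist4.pkl","wb")); cv2.imwrite(f"pics/wrist4.png",c[0])
c=cam("top"); pickle.dump(c,open("top4.pkl","wb")); cv2.imwrite(f"pics/top4.png",cv2.resize(c[0][140:320,215:390],None,fx=3.3,fy=3.3,interpolation=2))
E
```

```text
[ 0.42770048 -0.02060623  0.14124006] [ 0.9646  0.2637 -0.    ] [ 0.20124859 -0.4387156  -3.54139984] [ 0.04216888 -0.05901771  0.01740765] 0.010123755144316932 [-4.81607868e-02 -2.20144794e-01 -3.09656435e-01  1.48132253e+00
  2.95524139e-05  2.82658533e+00]
```

View pics/wrist4.png

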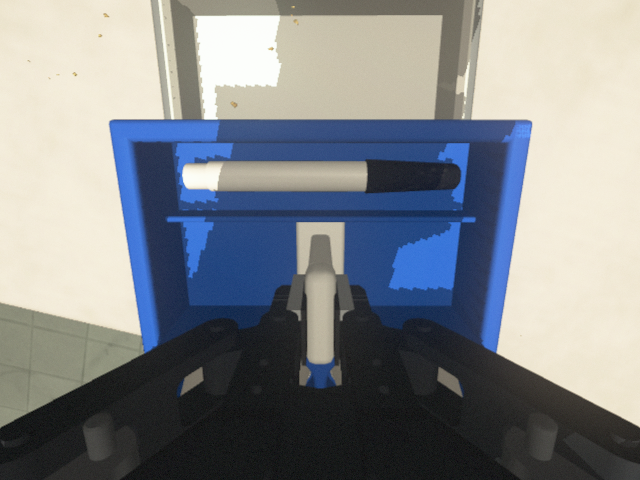

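View pics/top4.png

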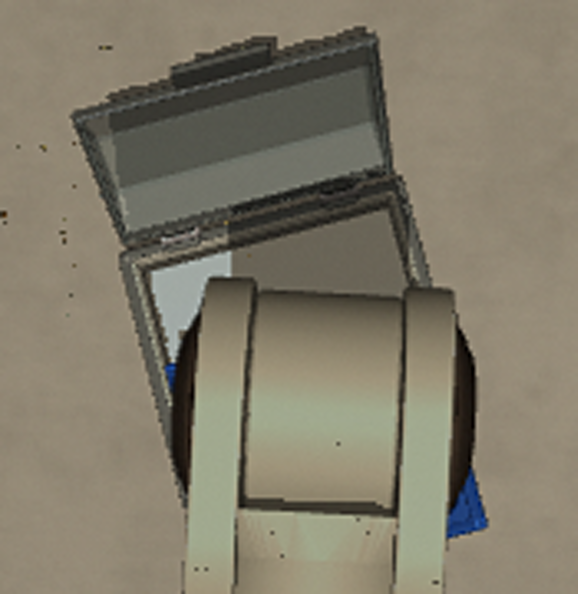

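```bash
python3 - <<'E'
from h import *
import pickle
_,*c=pickle.load(open("wrist4.pkl","rb"))
a=np.radians(15.29); X=np.array([np.cos(a),np.sin(a),0]);Y=np.array([-np.sin(a),np.cos(a),0])
t=np.array([0.42770,-0.02061,0.14124])
def pr(l,A,B,h):
    d=A-B; m=(A+B)/2-h*X; print(l,"w",np.linalg.norm(d).round(4),"yaw",np.degrees(np.arctan2(-d[0],d[1])).round(2),"centre",m.round(4),"rel tool",((m-t)@X).round(4),((m-t)@Y).round(4))
pr("insert",atz((110,121),.131,*c),atz((531,121),.131,*c),.075)
pr("floor",atz((194,15),.005,*c),atz((443,15),.005,*c),.077)
E
```

```text
insert w 0.1674 yaw 15.29 centre [ 0.4271 -0.0217  0.131 ] rel tool -0.0009 -0.0009
floor w 0.1735 yaw 15.28 centre [ 5.002e-01 -3.000e-04  5.000e-03] rel tool 0.0753 0.0004
```

Box floor width measures 173.5 mm (true 174), centre (0.500, 0.000), yaw 15.3°; the insert sits centred in the jaws. Turning it half round now.

Emit:
carry_out(
  increments=[
    [[0,0,-0.04],[0,0,0],0.5],
    [[0,0,-0.08],[0,0,0],0.5],
    [[0,0,-0.12],[0,0,0],0.5],
    [[0,0,-0.148],[0,0,0],0.5],
    [[0,0,-0.148],[0,0,0],0.5],
    [[0,0,-0.148],[0,0,0],0.5],
    [[0,0,-0.148],[0,0,0],0.5],
    [[0,0,-0.148],[0,0,0],0.5],
    [[0,0,-0.148],[0,0,0],0.5],
    [[0,0,-0.148],[0,0,0],0.5],
    [[0,0,-0.148],[0,0,0],0.5],
    [[0,0,-0.148],[0,0,0],0.5],
    [[0,0,-0.12],[0,0,0],0.5],
    [[0,0,-0.08],[0,0,0],0.5],
    [[0,0,-0.04],[0,0,0],0.5],
    [[0,0,0],[0,0,0],0.5],
  ],
)

```text
t: 10.88
tool_pos: [0.4275, -0.0206, 0.1412]
ee_rot: [0.507, 0.862, -0.0, -0.0]
ft_force: [-0.9, 0.7, -3.7]
finger_gap: 0.0103
```

```bash
python3 - <<'E'
from h import *
o=observe(); m=R.from_quat(o["ee_rot"]).as_matrix(); print(o["tool_pos"],m.round(4),np.degrees(np.arctan2(m[1,0],m[0,0])),o["ft_force"],o["ft_torque"],o["finger_gap"],o["joint_positions"])
c=cam("side"); cv2.imwrite(f"pics/side5.png",cv2.resize(c[0][130:310,230:430],None,fx=3.3,fy=3.3,interpolation=2))
E
```

```text
[ 0.42754741 -0.02061142  0.1411857 ] [[-4.862e-01  8.738e-01 -3.000e-04]
 [ 8.738e-01  4.862e-01  1.000e-04]
 [ 2.000e-04 -2.000e-04 -1.000e+00]] 119.09369045016635 [-0.8834896   0.74056016 -3.70767528] [ 0.06834225  0.02797599 -0.04889347] 0.0102802564545593 [-4.82095132e-02 -2.20248076e-01 -3.09846080e-01  1.48149771e+00
  5.98566464e-05  1.01480609e+00]
```

View pics/side5.png

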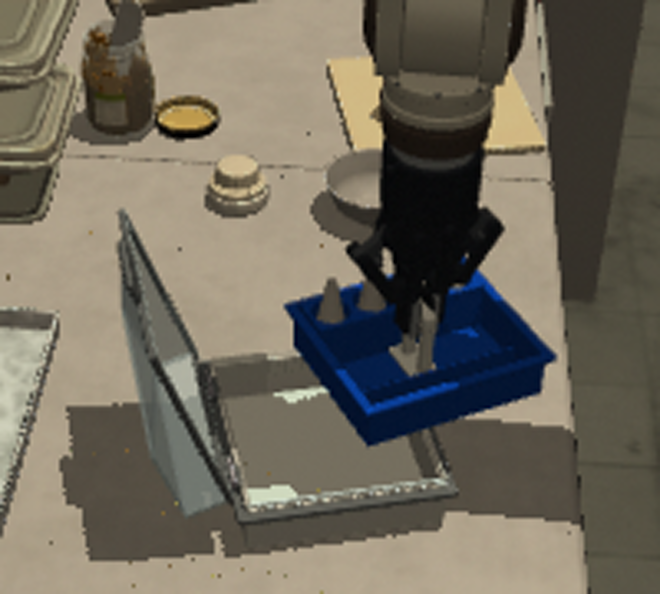

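Emit:
carry_out(
  increments=[
    [[0,0,-0.06],[0,0,0],0.5],
    [[0,0,-0.1],[0,0,0],0.5],
    [[0,0,-0.13],[0,0,0],0.5],
    [[0,0,-0.15],[0,0,0],0.5],
    [[0,0,-0.15],[0,0,0],0.5],
    [[0,0,-0.15],[0,0,0],0.5],
    [[0,0,-0.15],[0,0,0],0.5],
    [[0,0,-0.15],[0,0,0],0.5],
    [[0,0,-0.13],[0,0,0],0.5],
    [[0,0,-0.1],[0,0,0],0.5],
    [[0,0,-0.06],[0,0,0],0.5],
    [[0,0,0],[0,0,0],0.5],
    [[0,0,0],[0,0,0],0.5],
  ],
)

```text
t: 12.55
tool_pos: [0.4275, -0.0207, 0.1413]
ee_rot: [-0.132, 0.991, -0.0, -0.0]
ft_force: [-0.1, -0.4, -4.7]
finger_gap: 0.0104
```

```bash
cat > st.py <<'E'
from h import *
o=observe(); m=R.from_quat(o["ee_rot"]).as_matrix(); print(o["t"],o["tool_pos"].round(5),"yaw",np.degrees(np.arctan2(m[1,0],m[0,0])).round(3),"z",m[:,2].round(4),"F",o["ft_force"].round(2),"T",o["ft_torque"].round(3),o["finger_gap"].round(4))
C=np.array([.4993,-.0005,0]); d=C-o["tool_pos"]; print("to target, tool axes cm",(m.T@d*100).round(2))
E
python3 st.py; python3 - <<'E'
from h import *
import pickle
for n in("wrist","top"):
    c=cam(n); pickle.dump(c,open(n+"6.pkl","wb")); cv2.imwrite(f"pics/{n}6.png",c[0] if n=="wrist" else cv2.resize(c[0][140:320,215:390],None,fx=3.3,fy=3.3,interpolation=2))
E
```

```text
Traceback (most recent call last):
  File "st.py", line 2, in <module>
    o=observe(); m=R.from_quat(o["ee_rot"]).as_matrix(); print(o["t"],o["tool_pos"].round(5),"yaw",np.degrees(np.arctan2(m[1,0],m[0,0])).round(3),"z",m[:,2].round(4),"F",o["ft_force"].round(2),"T",o["ft_torque"].round(3),o["finger_gap"].round(4))
                                                                                                                                                                                                                             ^^^^^^^^^^^^^^^^^^^^^
AttributeError: 'float' object has no attribute 'round'
```

View pics/wrist6.png

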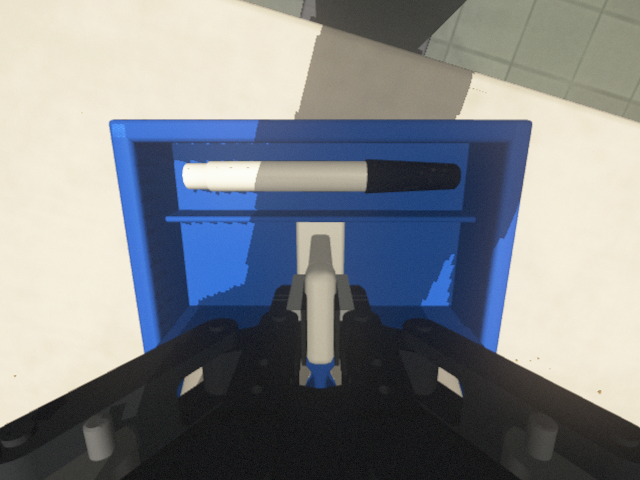

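View pics/top6.png

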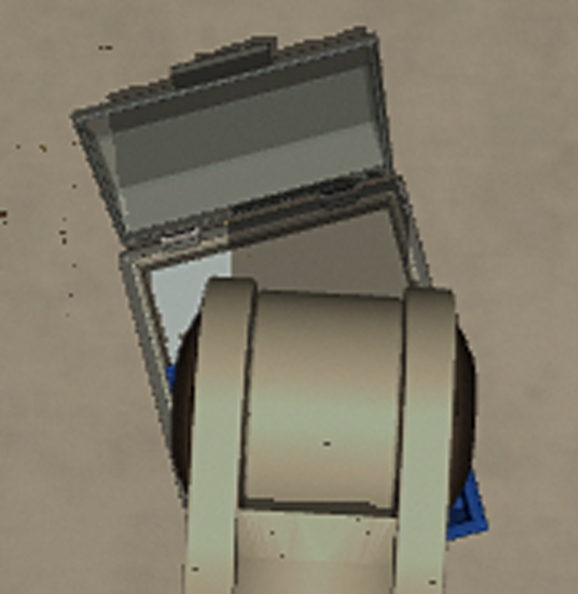

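The turned tray looks the same in the grip (pen at the front, no slip). Checking the state.

```bash
sed -i 's/o\["finger_gap"\].round(4)/round(o["finger_gap"],4)/' st.py; python3 st.py
```

```text
12.65 [ 0.42753 -0.02067  0.14126] yaw -164.756 z [-1.e-04 -0.e+00 -1.e+00] F [-0.22  0.1  -4.42] T [-0.065  0.024 -0.003] 0.0102
to target, tool axes cm [-7.46  0.06 14.13]
```

Emit:
carry_out(
  increments=[
    [[0,0,0],[-0.3,0.06,0],0.5],
    [[0,0,0],[-0.6,0,0],0.5],
    [[0,0,0],[-0.9,0,0],0.5],
    [[0,0,0],[-1.1,0,0],0.5],
    [[0,0,0],[-1.1,0,0],0.5],
    [[0,0,0],[-1.1,0,0],0.5],
    [[0,0,0],[-1.0,0,0],0.5],
    [[0,0,0],[-0.7,0,0],0.5],
    [[0,0,0],[-0.4,0,0],0.5],
    [[0,0,0],[-0.25,0,0],0.5],
    [[0,0,0],[0,0,0.8],0.5],
    [[0,0,0],[0,0,1],0.5],
    [[0,0,0],[0,0,0.8],0.5],
    [[0,0,0],[0,0,0.3],0.5],
    [[0,0,0],[0,0,0],0.5],
    [[0,0,0],[0,0,0],0.5],
  ],
)

```text
t: 14.65
tool_pos: [0.4994, -0.0004, 0.1126]
ee_rot: [-0.133, 0.991, -0.0, 0.0]
ft_force: [0.8, 0.2, -4.2]
finger_gap: 0.0103
```

```bash
python3 st.py; python3 - <<'E'
from h import *
import pickle
for n in("wrist","side"):
    c=cam(n); pickle.dump(c,open(n+"7.pkl","wb")); cv2.imwrite(f"pics/{n}7.png",c[0] if n=="wrist" else cv2.resize(c[0][180:310,240:400],None,fx=4.5,fy=4.5,interpolation=2))
E
```

```text
14.65 [ 4.9940e-01 -4.0000e-04  1.1261e-01] yaw -164.689 z [ 5.e-04  0.e+00 -1.e+00] F [ 0.84  0.18 -4.2 ] T [-0.009  0.082 -0.026] 0.0103
to target, tool axes cm [ 2.000e-02 -1.000e-02  1.126e+01]
```

View pics/wrist7.png

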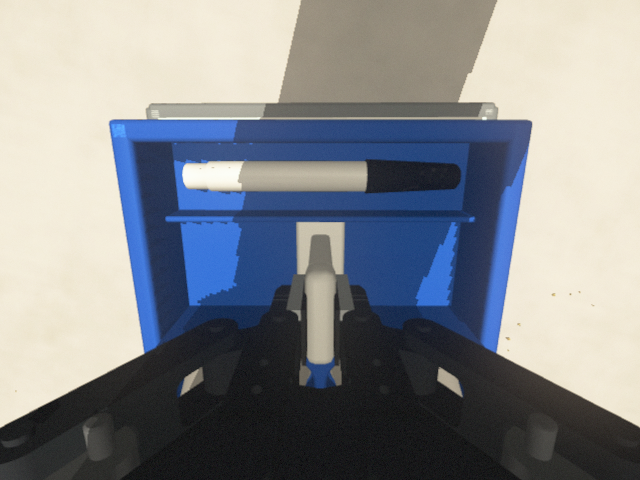

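View pics/side7.png

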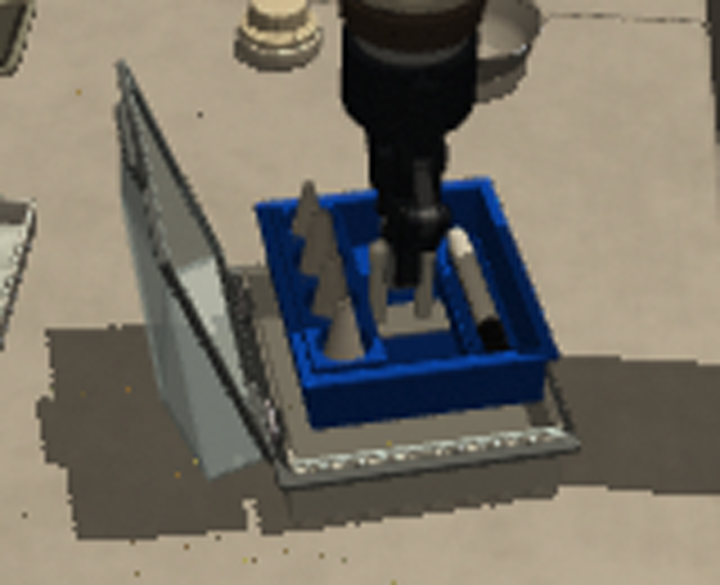

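```bash
python3 - <<'E'
from h import *
import pickle
_,*c=pickle.load(open("wrist7.pkl","rb"))
a=np.radians(15.29+180); X=np.array([np.cos(a),np.sin(a),0]);Y=np.array([-np.sin(a),np.cos(a),0])
t=np.array([0.4994,-0.0004,0.1126])
def pr(l,A,B,h):
    d=A-B; m=(A+B)/2-h*X; print(l,"w",np.linalg.norm(d).round(4),"centre",m.round(4),"rel tool",((m-t)@X).round(4),((m-t)@Y).round(4), "yaw", np.degrees(np.arctan2(d[0],-d[1])))
pr("insert",atz((110,121),.1026,*c),atz((531,121),.1026,*c),.075)
pr("bead",atz((147,103.5),.05,*c),atz((497,103.5),.05,*c),.0867)
E
```

```text
insert w 0.1671 centre [ 0.4993 -0.0009  0.1026] rel tool 0.0002 0.0005 yaw 15.314763857109236
bead w 0.1881 centre [ 4.985e-01 -2.000e-04  5.000e-02] rel tool 0.0008 -0.0004 yaw 15.315846990193121
```

Insert and box agree within about 1 mm. Lowering gently.

Emit:
carry_out(
  increments=[
    [[0,0,0],[0,0,0.4],0.5],
    [[0,0,0],[0,0,0.7],0.5],
    [[0,0,0],[0,0,0.8],0.5],
    [[0,0,0],[0,0,0.8],0.5],
    [[0,0,0],[0,0,0.7],0.5],
    [[0,0,0],[0,0,0.5],0.5],
    [[0,0,0],[0,0,0.3],0.5],
    [[0,0,0],[0,0,0.2],0.5],
    [[0,0,0],[0,0,0.2],0.5],
    [[0,0,0],[0,0,0.2],0.5],
    [[0,0,0],[0,0,0],0.5],
  ],
)

```text
t: 16.12
tool_pos: [0.4992, -0.0004, 0.0642]
ee_rot: [-0.133, 0.991, 0.0, -0.0]
ft_force: [-0.2, 0.1, -4.3]
finger_gap: 0.0104
```

```bash
python3 st.py
```

```text
16.125 [ 4.9917e-01 -4.2000e-04  6.4180e-02] yaw -164.689 z [-2.e-04  0.e+00 -1.e+00] F [-0.19  0.13 -4.31] T [ 0.012  0.052 -0.008] 0.0104
to target, tool axes cm [-0.01 -0.01  6.42]
```

Emit:
carry_out(
  increments=[
    [[0,0,0],[0,0,0.15],0.5],
    [[0,0,0],[0,0,0.15],0.5],
    [[0,0,0],[0,0,0.15],0.5],
    [[0,0,0],[0,0,0.15],0.5],
    [[0,0,0],[0,0,0.1],0.5],
    [[0,0,0],[0,0,0],0.5],
  ],
)

```text
t: 16.88
tool_pos: [0.4994, -0.0004, 0.0573]
ee_rot: [-0.133, 0.991, 0.0, 0.0]
ft_force: [2.1, 0.2, -4.2]
finger_gap: 0.0099
```

```bash
python3 st.py
```

```text
16.875 [ 4.9936e-01 -3.9000e-04  5.7280e-02] yaw -164.685 z [ 2.e-04  0.e+00 -1.e+00] F [ 2.09  0.21 -4.22] T [-0.002 -0.178  0.099] 0.0099
to target, tool axes cm [ 0.01 -0.01  5.73]
```

Emit:
carry_out(
  increments=[
    [[0,0,0],[0,0,0.05],0.5],
    [[0,0,0],[0,0,0.04],0.5],
    [[0,0,0],[0,0,0],0.5],
    [[0,0,0],[0,0,0],0.5],
  ],
)

```text
t: 17.38
tool_pos: [0.4993, -0.0005, 0.0569]
ee_rot: [-0.133, 0.991, -0.0, 0.0]
ft_force: [-2.4, -0.6, 5.7]
finger_gap: 0.0103
```

```bash
python3 st.py
```

```text
17.375 [ 4.9935e-01 -4.6000e-04  5.6870e-02] yaw -164.69 z [ 5.e-04 -1.e-04 -1.e+00] F [-2.43 -0.63  5.66] T [-0.056  0.514  0.132] 0.0103
to target, tool axes cm [ 0.01 -0.    5.69]
```

Force flips to +5.7 N at the same height as the original grasp, so it's home. I'll release gradually and rise.

Emit:
carry_out(
  increments=[
    [[0,0,0],[0,0,0],1.2],
    [[0,0,0],[0,0,0],2],
    [[0,0,0],[0,0,0],4],
    [[0,0,0],[0,0,0],6],
    [[0,0,0],[0,0,0],6.5],
    [[0,0,0],[0,0,-1],6.5],
    [[0,0,0],[0,0,-3],6.5],
    [[0,0,0],[0,0,-4],6.5],
    [[0,0,0],[0,0,-4],6.5],
    [[0,0,0],[0,0,-4],5],
    [[0,0,0],[0,0,-4],3],
    [[0,0,0],[0,0,-4],0],
    [[0,0,0],[0,0,-2],0],
    [[0,0,0],[0,0,0],0],
    [[0,0,0],[0,0,0],0],
  ],
  grip_force=40,
)

```text
t: 19.25
tool_pos: [0.4991, -0.0004, 0.3156]
ee_rot: [-0.133, 0.991, 0.0, -0.0]
ft_force: [-0.1, -0.2, -1.0]
finger_gap: 0.0002
```

```bash
python3 st.py; python3 - <<'E'
from h import *
import pickle
for n in("wrist","side","top"):
    c=cam(n); pickle.dump(c,open(n+"8.pkl","wb")); cv2.imwrite(f"pics/{n}8.png",c[0] if n!="side" else cv2.resize(c[0][180:310,240:400],None,fx=4.5,fy=4.5,interpolation=2))
E
```

```text
19.25 [ 4.9911e-01 -4.3000e-04  3.1559e-01] yaw -164.69 z [-9.e-04  0.e+00 -1.e+00] F [-0.07 -0.15 -1.01] T [-0.032 -0.032  0.073] 0.0002
to target, tool axes cm [-4.000e-02 -2.000e-02  3.156e+01]
```

View pics/wrist8.png

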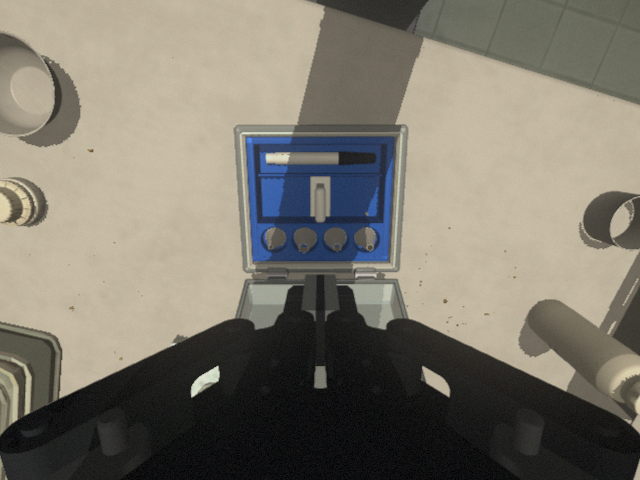

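View pics/side8.png

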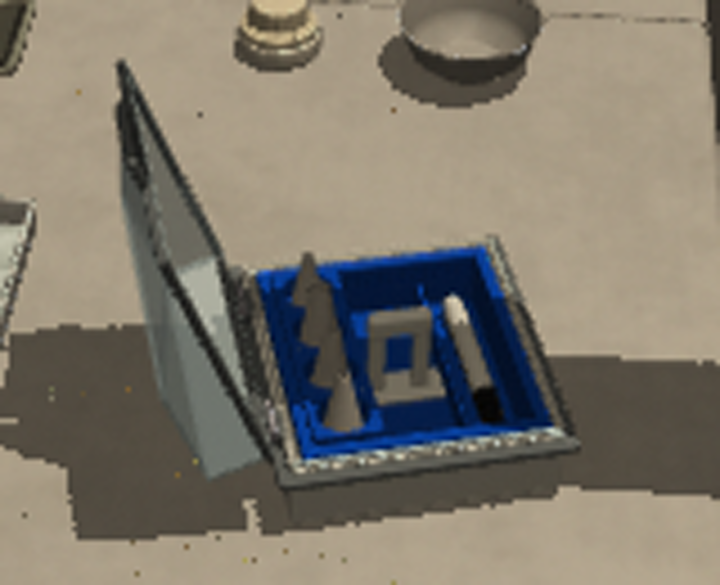

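The tray is home with the nozzles at the hinge side, all upright, and the pen in its trough. Next I'll find the lid angle by overlaying a model.

```bash
cat > lid.py <<'E'
from h import *
import pickle
C=np.array([.4998,-.0004,0]); a=np.radians(15.3); X=np.array([np.cos(a),np.sin(a),0]);Y=np.array([-np.sin(a),np.cos(a),0]);Z=np.array([0,0,1.])
H=C+.089*X+.052*Z
def L(u,v,w,th): return H+u*(-np.cos(th)*X+np.sin(th)*Z)+v*Y+w*(np.sin(th)*X+np.cos(th)*Z)
E
python3 - <<'E'
from lid import *
for n,(x0,x1,y0,y1),s in(("top",(235,345,140,220),7),("side",(255,310,185,290),5.5)):
    im,*c=pickle.load(open(n+"0.pkl","rb"))
    rows=[]
    for th in(1.85,1.95):
        a=cv2.resize(im[y0:y1,x0:x1],None,fx=s,fy=s,interpolation=2)
        for pts in([(191,30,4),(191,-30,4),(169,-30,4),(169,30,4)],[(173,92,3),(173,-92,3),(8,-92,3),(8,92,3)]):
            p=(proj([L(*q,th) for q in pts],*c)-[x0,y0]+.5)*s
            cv2.polylines(a,[p.astype(int)],True,(0,0,255),1)
        rows.append(a)
    out=np.hstack(rows) if n=="side" else np.vstack(rows)
    f=min(1,800/out.shape[1],600/out.shape[0]); cv2.imwrite(f"pics/lid_{n}.png",cv2.resize(out,None,fx=f,fy=f))
E
```

```text
(no output)
```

View pics/lid_top.png

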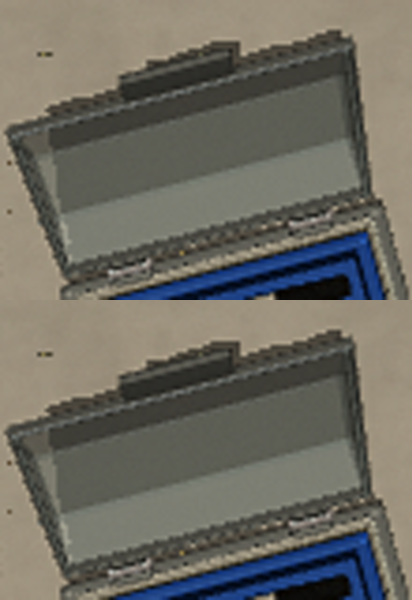

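View pics/lid_side.png

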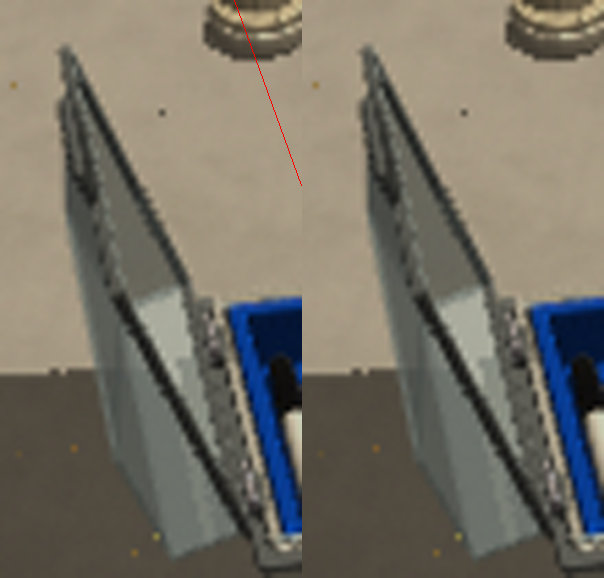

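```bash
sed -i 's/def L(u,v,w,th): return/def L(u,v,w,th):\n  u,v,w=u*1e-3,v*1e-3,w*1e-3\n  return/' lid.py
python3 - <<'E'
from lid import *
for n,(x0,x1,y0,y1),s in(("top",(230,350,140,225),7),("side",(255,310,185,290),5.5)):
    im,*c=pickle.load(open(n+"0.pkl","rb"))
    rows=[]
    for th in(1.85,1.95):
        a=cv2.resize(im[y0:y1,x0:x1],None,fx=s,fy=s,interpolation=2)
        for pts in([(191,30,4),(191,-30,4),(169,-30,4),(169,30,4)],[(173,92,3),(173,-92,3),(8,-92,3),(8,92,3)]):
            p=(proj([L(*q,th) for q in pts],*c)-[x0,y0]+.5)*s
            cv2.polylines(a,[p.astype(int)],True,(0,0,255),1)
        rows.append(a)
    out=np.hstack(rows) if n=="side" else np.vstack(rows)
    f=min(1,800/out.shape[1],600/out.shape[0]); cv2.imwrite(f"pics/lidb_{n}.png",cv2.resize(out,None,fx=f,fy=f))
E
```

```text
(no output)
```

View pics/lidb_top.png

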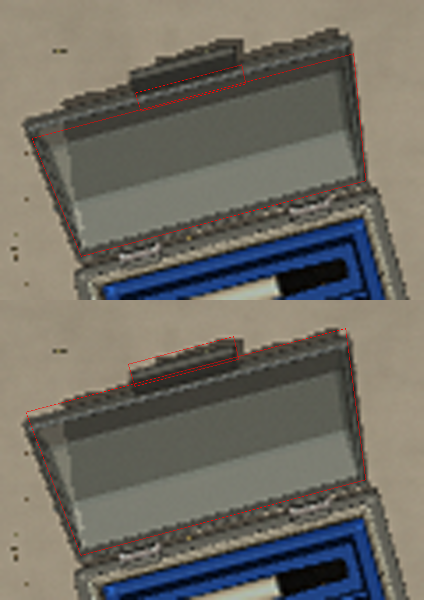

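View pics/lidb_side.png

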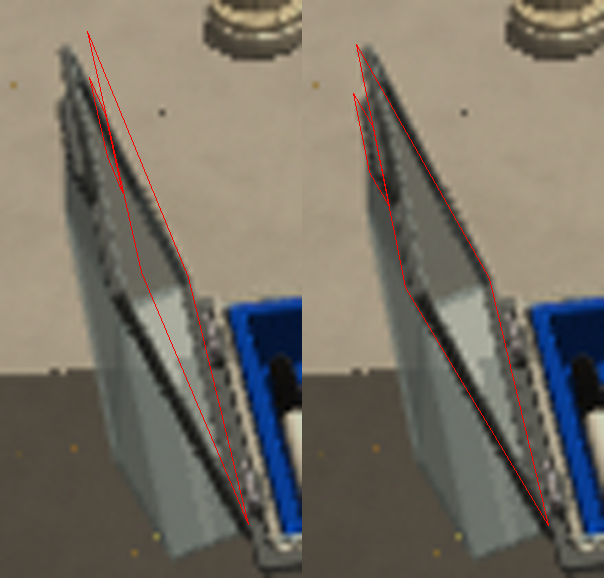

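```bash
python3 - <<'E'
from lid import *
for th in(1.93,):
    for q in((191,0,7),(191,0,1),(172,0,7),(171,0,6),(89,0,41),(5,0,41)):
        p=L(*q,th)-C; print(th,q,"boxX",(p@X*1000).round(1),"z",(p[2]*1000).round(1))
# stack behind
_,*t=pickle.load(open("top0.pkl","rb")); _,*s=pickle.load(open("side0.pkl","rb"))
for z in(.1,.15,.2,.25): print(z,atz((325,108),z,*t).round(3),atz((285,95),z,*t).round(3),"side",atz((228,180),z,*s).round(3),atz((215,213),z,*s).round(3))
print(R.from_quat([-0.133,0.991,0,0]).as_matrix().round(3))
E
```

```text
1.93 (191, 0, 7) boxX 162.7 z 228.3
1.93 (191, 0, 1) boxX 157.1 z 230.5
1.93 (172, 0, 7) boxX 156.0 z 210.6
1.93 (171, 0, 6) boxX 154.7 z 210.0
1.93 (89, 0, 41) boxX 158.7 z 120.9
1.93 (5, 0, 41) boxX 129.1 z 42.3
0.1 [ 0.789 -0.045  0.1  ] [0.818 0.042 0.1  ] side [ 0.827 -0.264  0.1  ] [ 0.828 -0.093  0.1  ]
0.15 [ 0.774 -0.044  0.15 ] [0.801 0.04  0.15 ] side [ 0.806 -0.189  0.15 ] [ 0.808 -0.028  0.15 ]
0.2 [ 0.758 -0.043  0.2  ] [0.784 0.037 0.2  ] side [ 0.786 -0.115  0.2  ] [0.787 0.036 0.2  ]
0.25 [ 0.742 -0.042  0.25 ] [0.767 0.035 0.25 ] side [ 0.765 -0.041  0.25 ] [0.767 0.101 0.25 ]
[[-0.965 -0.264  0.   ]
 [-0.264  0.965  0.   ]
 [-0.     0.    -1.   ]]
```

Lid angle is about 1.93. The stack behind is lower (about 0.2 m) and beyond x 0.77, so there's room behind the tab. I'll go over and behind it, with the fingers closed.

Emit:
carry_out(
  increments=[
    [[0,0,0],[-1,0,0],0],
    [[0,0,0],[-2.5,0,0],0],
    [[0,0,0],[-2.5,0,0],0],
    [[0,0,0],[-2.5,0,0],0],
    [[0,0,0],[-2.5,0,0],0],
    [[0,0,0],[-2.5,0,0],0],
    [[0,0,0],[-2.5,0,0],0],
    [[0,0,0],[-2,0,0],0],
    [[0,0,0],[-0.8,0,0],0],
    [[0,0,0],[0,0,2],0],
    [[0,0,0],[0,0,2],0],
    [[0,0,0],[0,0,0],0],
    [[0,0,0],[0,0,0],0],
  ],
)

```text
t: 21.02
tool_pos: [0.6807, 0.0493, 0.2769]
ee_rot: [-0.133, 0.991, -0.0, 0.0]
ft_force: [0.4, 0.7, -0.5]
finger_gap: -0.0
```

```bash
cat > path.py <<'E'
from lid import *
o=observe(); m=R.from_quat(o["ee_rot"]).as_matrix(); p=o["tool_pos"]-C
print("t",o["t"],"tip boxX",(p@X*1000).round(1),"boxY",(p@Y*1000).round(1),"tipz",((p[2]-.011)*1000).round(1),"yaw",np.degrees(np.arctan2(m[1,0],m[0,0])).round(2),"F",o["ft_force"].round(2),o["joint_positions"].round(2))
E
python3 path.py; python3 - <<'E'
from h import *
import pickle
for n in("side",):
    c=cam(n); cv2.imwrite(f"pics/{n}9.png",cv2.resize(c[0][120:310,160:400],None,fx=3.1,fy=3.1,interpolation=2))
E
```

```text
t 21.025 tip boxX 187.6 boxY 0.2 tipz 265.9 yaw -164.69 F [ 0.41  0.69 -0.46] [ 0.07  0.46  0.7   1.81  0.   -0.19]
```

View pics/side9.png

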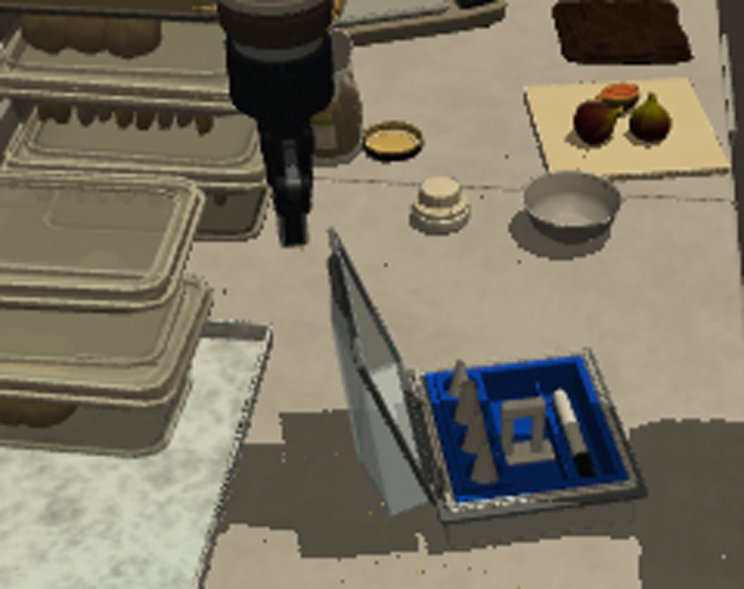

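The closed fingers hang behind and above the tab with room to spare from the stack. I'll lower them behind it, look, and compute the arc.

Emit:
carry_out(
  increments=[
    [[0,0,0],[0,0,1],0],
    [[0,0,0],[0,0,1.5],0],
    [[0,0,0],[0,0,1.5],0],
    [[0,0,0],[0,0,1.2],0],
    [[0,0,0],[0,0,0],0],
    [[0,0,0],[0,0,0],0],
  ],
)

```text
t: 21.82
tool_pos: [0.6807, 0.0492, 0.225]
ee_rot: [-0.133, 0.991, -0.0, 0.0]
ft_force: [0.4, -0.1, 1.3]
finger_gap: -0.0001
```

```bash
python3 path.py; cat > arc.py <<'E'
from lid import *
def corner(th):
    E=L(191,0,7,th)-C
    if th>=1.5708: return E@X, E[2]-.016
    if th>=0.5:
        u=175+(182-175)*min(1,(1.5708-th)/.4); q=L(u,0,7,th)-C; return q@X,q[2]
    f=(.5-th)/.5; u=182+15*f
    q=L(u,0,7,th)-C; return q@X, min(q[2],E[2]) 
pts=[]
for th in np.concatenate([np.arange(1.93,.02,-.07),[0.0]]):
    x,z=corner(th); pts.append((th,(x+.011)*1e3,z*1e3))
o=observe(); p=o["tool_pos"]-C; prev=(p@X*1e3,(p[2]-.011)*1e3)
for th,x,z in pts:
    print(f"{th:.2f} tip X {x:.1f} z {z:.1f}  row dx {-(x-prev[0])/10:.2f} dz {-(z-prev[1])/10:.2f}"); prev=(x,z)
E
python3 arc.py; python3 - <<'E'
from h import *
for n in("side",):
    c=cam(n); cv2.imwrite(f"pics/{n}10.png",cv2.resize(c[0][160:300,220:380],None,fx=4.2,fy=4.2,interpolation=2))
E
```

```text
t 21.825 tip boxX 187.6 boxY 0.1 tipz 214.0 yaw -164.69 F [ 0.37 -0.13  1.31] [ 0.07  0.42  0.55  1.69 -0.   -0.2 ]
1.93 tip X 173.7 z 212.3  row dx 1.39 dz 0.17
1.86 tip X 161.2 z 217.1  row dx 1.25 dz -0.47
1.79 tip X 148.4 z 220.9  row dx 1.28 dz -0.38
1.72 tip X 135.3 z 223.8  row dx 1.31 dz -0.29
1.65 tip X 122.1 z 225.8  row dx 1.32 dz -0.20
1.58 tip X 108.8 z 226.9  row dx 1.33 dz -0.11
1.51 tip X 96.3 z 228.2  row dx 1.25 dz -0.12
1.44 tip X 83.8 z 228.7  row dx 1.25 dz -0.05
1.37 tip X 71.3 z 228.3  row dx 1.26 dz 0.04
1.30 tip X 58.7 z 227.1  row dx 1.26 dz 0.13
1.23 tip X 46.1 z 224.9  row dx 1.26 dz 0.22
1.16 tip X 33.7 z 221.7  row dx 1.24 dz 0.32
1.09 tip X 22.0 z 216.6  row dx 1.17 dz 0.51
1.02 tip X 10.7 z 210.7  row dx 1.13 dz 0.59
0.95 tip X -0.2 z 204.1  row dx 1.09 dz 0.66
0.88 tip X -10.6 z 196.7  row dx 1.04 dz 0.74
0.81 tip X -20.4 z 188.6  row dx 0.99 dz 0.81
0.74 tip X -29.7 z 179.9  row dx 0.93 dz 0.88
0.67 tip X -38.3 z 170.5  row dx 0.86 dz 0.94
0.60 tip X -46.3 z 160.5  row dx 0.79 dz 1.00
0.53 tip X -53.5 z 150.0  row dx 0.72 dz 1.05
0.46 tip X -61.0 z 139.6  row dx 0.76 dz 1.04
0.39 tip X -68.7 z 128.9  row dx 0.77 dz 1.07
0.32 tip X -75.7 z 117.6  row dx 0.70 dz 1.13
0.25 tip X -81.9 z 105.7  row dx 0.62 dz 1.19
0.18 tip X -87.3 z 93.1  row dx 0.54 dz 1.26
0.11 tip X -91.8 z 79.9  row dx 0.45 dz 1.32
0.04 tip X -95.4 z 66.6  row dx 0.36 dz 1.33
0.00 tip X -97.0 z 59.0  row dx 0.16 dz 0.76
```

View pics/side10.png

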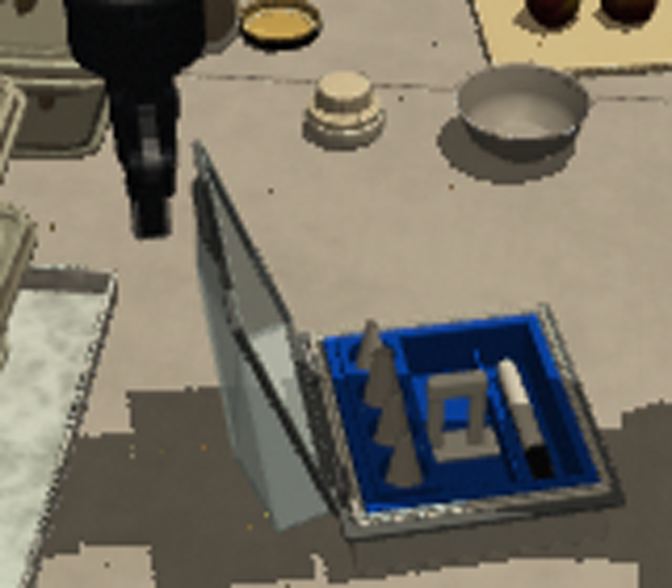

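Emit:
carry_out(
  increments=[
    [[0,0,0],[0.7,0,0.1],0],
    [[0,0,0],[0.7,0,0.1],0],
    [[0,0,0],[1.25,0,-0.47],0],
    [[0,0,0],[1.28,0,-0.38],0],
    [[0,0,0],[1.31,0,-0.29],0],
    [[0,0,0],[1.32,0,-0.2],0],
    [[0,0,0],[0,0,0],0],
  ],
)

```text
t: 22.75
tool_pos: [0.6164, 0.0316, 0.2367]
ee_rot: [-0.133, 0.991, -0.0, 0.0]
ft_force: [-0.6, -0.4, 0.0]
finger_gap: 0.0
```

```bash
python3 path.py; python3 - <<'E'
from h import *
for n in("side",):
    c=cam(n); cv2.imwrite(f"pics/{n}11.png",cv2.resize(c[0][160:300,220:380],None,fx=4.2,fy=4.2,interpolation=2))
E
```

```text
t 22.75 tip boxX 120.9 boxY 0.1 tipz 225.7 yaw -164.71 F [-0.58 -0.43  0.02] [ 0.05  0.25  0.35  1.67 -0.   -0.22]
```

View pics/side11.png

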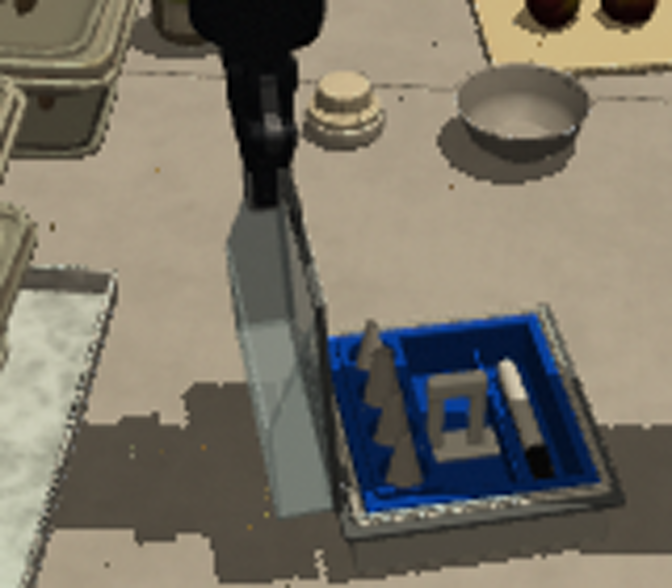

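The lid is following (now near upright). Continuing along the arc.

Emit:
carry_out(
  increments=[
    [[0,0,0],[1.2,0,-0.1],0],
    [[0,0,0],[1.25,0,-0.12],0],
    [[0,0,0],[1.25,0,-0.05],0],
    [[0,0,0],[1.26,0,0.04],0],
    [[0,0,0],[1.26,0,0.13],0],
    [[0,0,0],[1.26,0,0.22],0],
    [[0,0,0],[1.24,0,0.32],0],
    [[0,0,0],[1.17,0,0.51],0],
    [[0,0,0],[1.13,0,0.59],0],
    [[0,0,0],[1.09,0,0.66],0],
    [[0,0,0],[1.04,0,0.74],0],
    [[0,0,0],[0,0,0],0],
  ],
)

```text
t: 24.3
tool_pos: [0.4894, -0.0031, 0.2062]
ee_rot: [-0.133, 0.991, -0.0, -0.0]
ft_force: [0.0, -0.5, -0.2]
finger_gap: 0.0003
```

```bash
python3 path.py; python3 - <<'E'
from h import *
for n in("side",):
    c=cam(n); cv2.imwrite(f"pics/{n}12.png",cv2.resize(c[0][160:300,220:400],None,fx=4.2,fy=4.2,interpolation=2))
E
```

```text
t 24.3 tip boxX -10.7 boxY 0.2 tipz 195.2 yaw -164.71 F [ 0.05 -0.47 -0.23] [-0.01 -0.07 -0.05  1.59 -0.   -0.27]
```

View pics/side12.png

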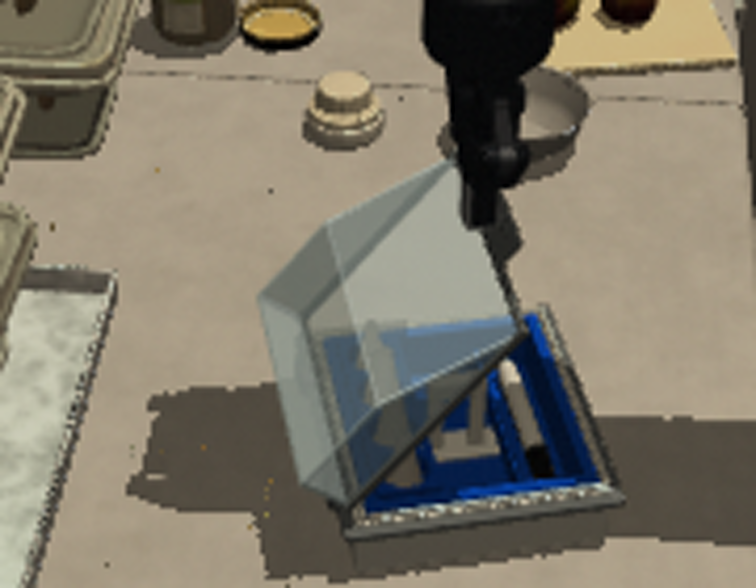

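Emit:
carry_out(
  increments=[
    [[0,0,0],[0.99,0,0.75],0],
    [[0,0,0],[0.93,0,0.85],0],
    [[0,0,0],[0.86,0,0.94],0],
    [[0,0,0],[0.79,0,1.0],0],
    [[0,0,0],[0.72,0,1.05],0],
    [[0,0,0],[0.76,0,1.04],0],
    [[0,0,0],[0.77,0,1.07],0],
    [[0,0,0],[0.7,0,1.13],0],
    [[0,0,0],[0.62,0,1.19],0],
    [[0,0,0],[0.54,0,1.26],0],
    [[0,0,0],[0.45,0,1.3],0],
    [[0,0,0],[0,0,0],0],
  ],
)

```text
t: 25.85
tool_pos: [0.4112, -0.0243, 0.0894]
ee_rot: [-0.133, 0.991, 0.0, -0.001]
ft_force: [0.9, -0.5, 0.6]
finger_gap: -0.0001
```

```bash
python3 path.py; python3 - <<'E'
from h import *
for n in("side",):
    c=cam(n); cv2.imwrite(f"pics/{n}13.png",cv2.resize(c[0][160:300,220:400],None,fx=4.2,fy=4.2,interpolation=2))
E
```

```text
t 25.85 tip boxX -91.8 boxY 0.3 tipz 78.4 yaw -164.7 F [ 0.9  -0.49  0.6 ] [-0.06 -0.25 -0.43  1.39 -0.   -0.33]
```

View pics/side13.png

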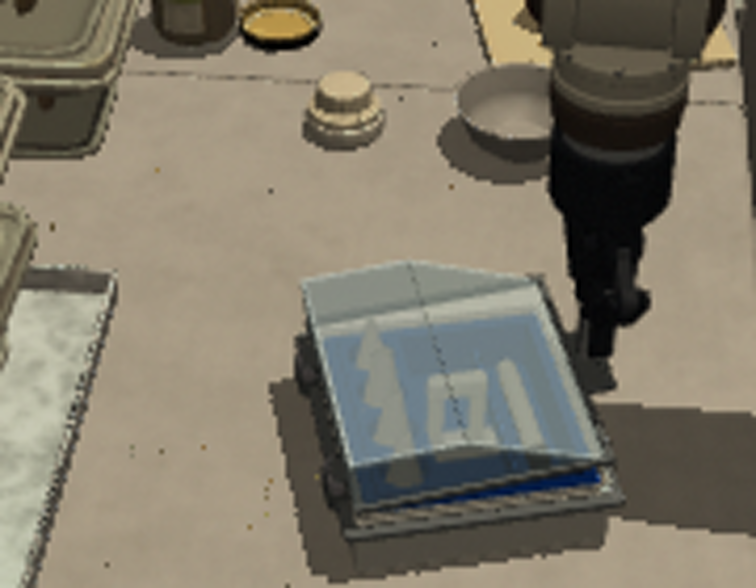

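Emit:
carry_out(
  increments=[
    [[0,0,0],[0.2,0,0.7],0],
    [[0,0,0],[0.1,0,0.5],0],
    [[0,0,0],[0,0,0.4],0],
    [[0,0,0],[0,0,0.3],0],
    [[0,0,0],[0,0,0.1],0],
    [[0,0,0],[0,0,0],0],
  ],
)

```text
t: 26.65
tool_pos: [0.4092, -0.025, 0.0706]
ee_rot: [-0.133, 0.991, 0.0, -0.0]
ft_force: [-0.5, -0.1, 1.5]
finger_gap: -0.0001
```

```bash
python3 path.py; python3 - <<'E'
from h import *
for n in("side",):
    c=cam(n); cv2.imwrite(f"pics/{n}14.png",cv2.resize(c[0][200:300,260:400],None,fx=5.6,fy=5.6,interpolation=2))
E
```

```text
t 26.65 tip boxX -93.9 boxY 0.1 tipz 59.6 yaw -164.69 F [-0.54 -0.08  1.49] [-0.06 -0.25 -0.47  1.35  0.   -0.33]
```

View pics/side14.png

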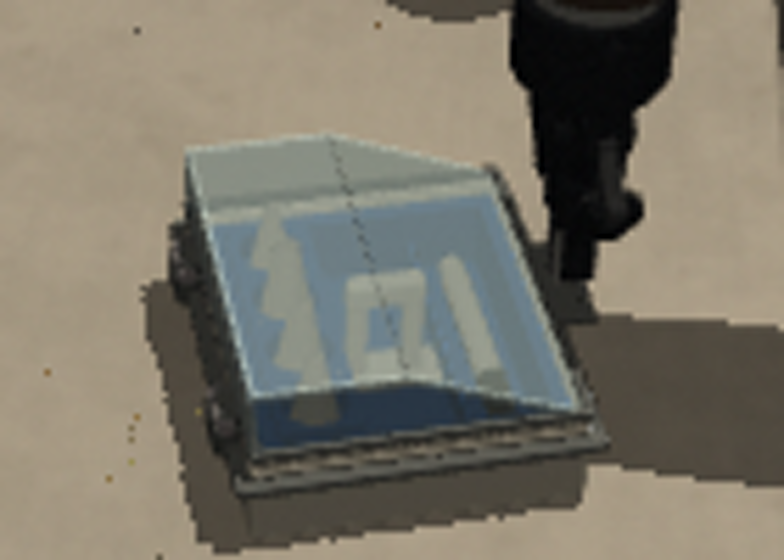

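Almost shut. I'll press down in small steps until the force rises.

Emit:
carry_out(
  increments=[
    [[0,0,0],[0,0,0.05],0],
    [[0,0,0],[0,0,0.05],0],
    [[0,0,0],[0,0,0.05],0],
    [[0,0,0],[0,0,0],0],
    [[0,0,0],[0,0,0],0],
  ],
)

```text
t: 27.32
tool_pos: [0.4093, -0.0251, 0.0699]
ee_rot: [-0.133, 0.991, -0.0, 0.0]
ft_force: [-2.7, -0.3, 7.7]
finger_gap: -0.0001
```

```bash
python3 path.py
```

```text
t 27.325 tip boxX -93.8 boxY 0.1 tipz 58.9 yaw -164.69 F [-2.66 -0.27  7.68] [-0.06 -0.25 -0.47  1.35  0.   -0.33]
```

Emit:
carry_out(
  increments=[
    [[0,0,0],[0,0,0.06],0],
    [[0,0,0],[0,0,0.06],0],
    [[0,0,0],[0,0,0],0],
    [[0,0,0],[0,0,0],0],
  ],
)

```text
t: 27.82
tool_pos: [0.4093, -0.0251, 0.0697]
ee_rot: [-0.133, 0.991, -0.0, 0.001]
ft_force: [-7.6, 1.0, 17.9]
finger_gap: 0.0002
```

```bash
python3 path.py
```

```text
t 27.825 tip boxX -93.8 boxY 0.0 tipz 58.7 yaw -164.69 F [-7.57  0.98 17.9 ] [-0.06 -0.25 -0.47  1.35 -0.   -0.33]
```

At 18 N the lid gives only 0.2 mm, with the tip at 58.7 mm (the tab's top when shut is 59 mm). I'll retreat straight up and check.

Emit:
carry_out(
  increments=[
    [[0,0,0],[0,0,-0.3],0],
    [[0,0,0],[0,0,-1],0],
    [[0,0,0],[0,0,-3],0],
    [[0,0,0],[0,0,-4],0],
    [[0,0,0],[0.5,0,-4],0],
    [[0,0,0],[1,0,-4],0],
    [[0,0,0],[1,0,-3],0],
    [[0,0,0],[0,0,0],0],
    [[0,0,0],[0,0,0],0],
  ],
)

```text
t: 28.95
tool_pos: [0.3851, -0.0317, 0.2604]
ee_rot: [-0.133, 0.991, 0.0, -0.0]
ft_force: [-0.2, 0.4, -0.4]
finger_gap: 0.0
```

```bash
python3 path.py; python3 - <<'E'
from lid import *
for n,(x0,x1,y0,y1),s in(("top",(225,375,170,310),4.2),("side",(255,395,200,300),5.6)):
    im,*c=cam(n)
    a=cv2.resize(im[y0:y1,x0:x1],None,fx=s,fy=s,interpolation=2)
    cv2.imwrite(f"pics/end_{n}.png",a.copy())
    for th,col in((0,(0,0,255)),(.05,(0,255,255))):
        for pts in([(191,30,4),(191,-30,4),(169,-30,4),(169,30,4)],[(171,92,6),(171,-92,6),(7,-92,6),(7,92,6)],[(89,92,41),(89,-92,41)]):
            p=(proj([L(*q,th) for q in pts],*c)-[x0,y0]+.5)*s
            cv2.polylines(a,[p.astype(int)],True,col,1)
    cv2.imwrite(f"pics/endo_{n}.png",a)
im=cam("wrist")[0]; cv2.imwrite("pics/end_wrist.png",im)
E
```

```text
t 28.95 tip boxX -118.9 boxY 0.1 tipz 249.4 yaw -164.69 F [-0.24  0.37 -0.44] [-0.08 -0.29 -0.13  1.73  0.   -0.35]
```

View pics/endo_side.png

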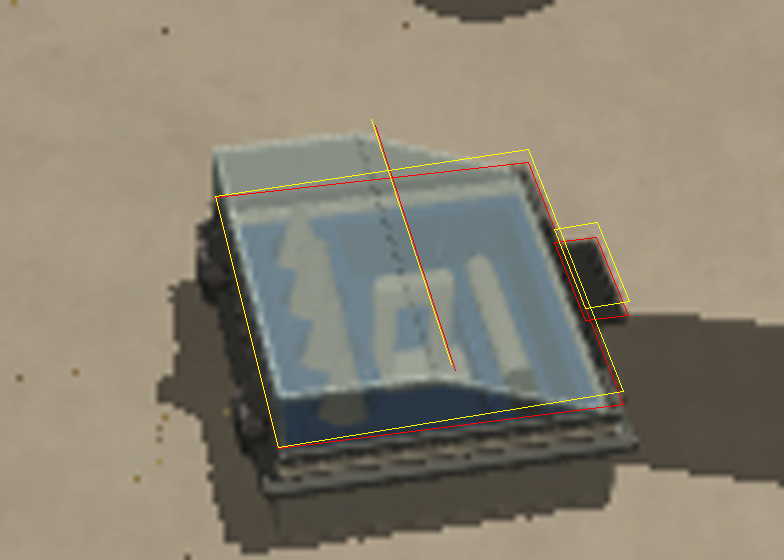

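View pics/end_side.png

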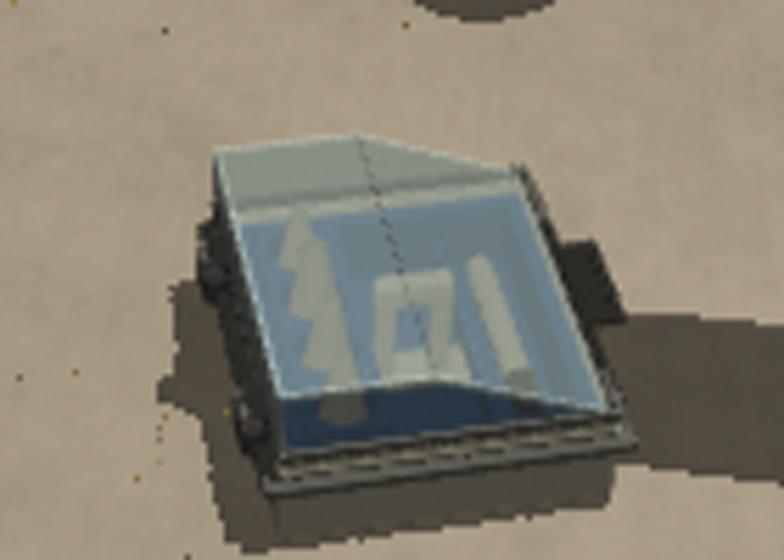

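View pics/end_wrist.png

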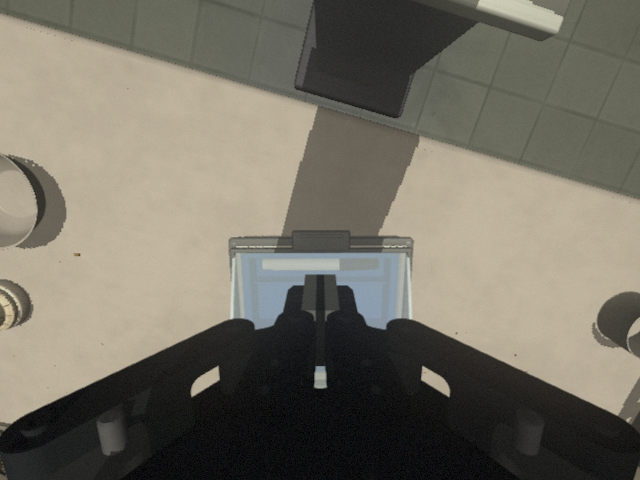

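The tab in the picture lies on or slightly below the red overlay for angle 0, and clearly below the yellow one for 0.05. So the lid is shut, with the nozzles upright and the pen visible through it. Handing in.

```bash
python3 -c "
from plant import job_done; print(job_done())"
```

```text
the job is handed in; nothing more can be done
None
```

The nozzle tray is back home in its box with the nozzles at the hinge side, and the lid is shut. I handed the job in at about 29 s; it reports no verdict.

I gripped the tray by its white bar, lifted it about 84 mm and brought it 75 mm forward. I then turned it half round and lowered it to the height of the original grasp, where the force changed from -4 N to +6 N as it seated. After releasing it, I pulled the lid over from behind its tab with the fingers closed, and pressed it down.

**Last checks:**
- **Lid:** the fingertip stopped at 58.7 mm (59 mm is the tab's top when shut), with only 0.2 mm of give at 18 N. In the side view the tab lies on, or slightly below, the shut position and clearly below an opening of 0.05 rad. The overlay of the rest of the lid was off by a few pixels, so I relied on the tab.
- **Tray contents:** all four nozzles stand upright at the hinge side and the pen is in its trough, seen through the shut lid.
- **Surroundings:** the robot is clear of everything and I saw no bystander moved, judging by eye only.

One slip: my first descent stopped 30 mm short because I added the rows up wrongly. I corrected it before gripping.

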